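# Prise the split ring off the controller's wheel hub

## Task

The big wheel of this music controller must come off for service, and a split wire ring clipped under two brass ears on its hub holds it on. Take the orange-handled pick from its wooden stand, slip its foot gently under the ring's free end at the notch and prise that end up over its ear with the pick, not with the fingers and without forcing anything; then put the pick back in its stand and lay the freed ring flat in the blue parts dish. Leave the other things on the bench where they are.

Things in the scene. Friction and masses are not known exactly. Their poses are not given: they have to be found in the camera images.
- unit: grey controller box, 200 (x) by 220 (y) by 43 mm high, fixed, carrying a black rubber-faced wheel (radius 62 mm, top face 53 mm above the table) with an aluminium hub in its middle. Origin at table height exactly under the hub's vertical axis, z up. Angles below are about this axis, from the unit's +x, anticlockwise from above. Corner knobs rise to 55 mm above the table
- hub (a point): point on the hub's axis at the wheel's top face. Hub stem: radius 20 mm, up to 11 mm above the wheel (a boss of 14 mm radius goes up to 14 mm). Pads 5 mm high round the stem, out to 24.5 mm radius, carry the ring, except in the notch. Press on wheel and hub with well under 20 N
- notch (a point): pick notch: the stretch from -8 to +50 degrees without pads; the point is at 20 degrees, 23.5 mm from the axis, on the wheel's top face. Here the ring's free end overhangs the wheel with 5 mm of height under it, open from outside in to the stem
- ear (a point): middle of the outer part of the brass ear (44 to 70 degrees) over the ring's sprung end: round, top 15.75 mm above the wheel, reaching out to 22.5 mm radius, so that it overlaps the wire by under 2 mm. A second such ear at 206 to 234 degrees holds the back of the ring
- ring: copper-coloured split ring of round wire 4.5 mm thick, outer diameter 50.5 mm, 36 g. Origin at its centre in the plane of its underside, z its axis. Clipped in, it has the unit's axis and yaw, underside 5 mm above the wheel. Gap from -12 to +12 degrees; from 12 to 88 degrees a tongue that springs outwards; the rest (92 to 348 degrees) is stiff and can be gripped across, as at 130 and 310 degrees
- ring_end (a point): the ring's free end: point on top of the wire at 16 degrees, 23 mm from the axis; clipped in 9.5 mm above the wheel. Lifted slowly from below (12 to 30 degrees) it slips over its ear at about 6 to 14 N, snapping up once raised some 6 mm. Raised 8 to 10 mm and let down, it stays lying on the ear, 14 to 20 mm above the wheel
- ring_back (a point): top of the wire at 220 degrees, the back, under the second ear. With the free end on top of its ear the ring is tilted by 0.2 to 0.3 rad and may have shifted by some mm, its back still loosely under the second ear; gripped at the stiff part it then lifts straight off. Away from the notch the pads leave the foot no room under the ring. More than 20 N on the ring harms it
- pick: hooked pick, 65 g, upright. Origin on the shank's axis 92 mm below the middle of the handle, z up. The shank is clamped in a collet at an unmeasured length: the foot's underside lies 0 to 8 mm below the origin. Steel foot 3 mm thick, 8 mm wide, from 4 mm behind the axis to 11 mm ahead of it along the pick's +x; shank radius 3 mm; guard plate 38 by 32 mm 50 to 55 mm up; square handle 14 by 14 mm (faces along x and y) 55 to 118 mm up
- pick_grip (a point): middle of the handle, on the pick's axis, 92 mm above the pick's origin
- pick_stand: wooden block 56 by 56 by 64 mm high, fixed, origin at the centre of its underside. A hole goes through it, 26 mm along the stand's x by 20 mm, its centre 3 mm to the stand's -x. The pick hangs in it by its guard plate, axis at the block's centre, its origin 14 mm above the table, the foot pointing to the stand's -x
- dish: blue open tray 130 by 130 by 16 mm high, walls and floor 4 mm thick, fixed; origin at the centre of its underside
- mug: white ceramic mug, 80 mm across, 92 mm tall; origin at the centre of its underside; bystander, leave alone
- screw_jar: small lidded jar, 56 mm across, 65 mm tall; origin at the centre of its underside; bystander, leave alone
- cleaner_can: red can, 52 mm across, 150 mm tall; origin at the centre of its underside; bystander, leave alone
- screwdriver: screwdriver lying on the table; origin under its middle; bystander, leave alone
- knob_cap_a: loose grey knob cap, 30 mm across, 18 mm tall; origin at the centre of its underside; bystander, leave alone
- knob_cap_b: a second loose knob cap, the same as knob_cap_a; bystander, leave alone
Mind the look-alikes: they are no part of the job. What is shaped like the pick but pink or red is not meant.

How it is judged:
By the outcome, as a careful person would: the job done as asked, in the order asked, and still so for the second after the job is handed in, with the robot touching nothing.
It also fails if it takes over 72 s, if anything falls off the work surface, if the arm or the gripper's body presses on something with over 40 N, if the wrist force passes 120 N, or if a joint passes its speed limit or range.

## Robot

A 7-joint arm with a two-finger parallel gripper is mounted at the origin on the work surface. World frame = base frame: x ahead of the robot, y to its left, z up, the work surface at z = 0. Lengths are in m, angles in rad, forces in N, time in s.
With the tool pointing down it reaches from about 0.4 to 0.85 m from the base axis. Payload 4.4 kg.
Tool frame: the origin (TCP) lies midway between the tips of the shut fingers; the grasp point (between the pads) lies 19 mm behind it; z points along the fingers, x is the direction in which the jaws open and shut, and the axes are right-handed (so a half turn about z gives the same grasp; the last joint's range is limited). The gripper opens to 94 mm and grips with 3 to 60 N. Pads are 16 mm wide; open, the fingers measure 119 mm over their backs; the gripper's body (75 mm by 177 mm) begins 78 mm behind the grasp point.
Start: joints at [-0.066, 0.628, 0.038, 1.517, -0.027, 0.996, -0.02], TCP at [0.65, 0, 0.205] pointing down, gripper open.
Joint ranges: [-3.06, 3.06], [-0.37, 2.12], [-1.25, 1.32], [0.18, 2.47], [-1.1, 4.24], [0.23, 1.98], [-2.94, 2.94]. Speed limits (rad/s): [2.57, 2.57, 3.14, 3.14, 3.14, 3.14, 3.14].

## Interface

Orientations are given as a 3x3 rotation matrix whose columns are the frame's x, y, z axes.
In Python, from cell import read_state, grab_frame, camera_params, bot gives the robot as it stands.
- The arm moves only by the tool apply_moves, never from a script. Its argument "targets" is a list of rows, each an object of numbers: "dx", "dy", "dz": the shift along the world's x, y, z in cm; "roll": the turn about the world's z in degrees. In form: [{"dx": .., "dy": .., "dz": .., "roll": ..}, ...]. A call has 1 to 8 rows; each row is the pose to reach, as a shift and turn from the pose commanded when the call began; what a row does not reach only later rows make up. A row lasts 1/8 s, in which the tool goes at most 62.5 mm and 10.7 degrees, less where a joint would pass 70% of its speed; a pose out of reach is approached as far as the arm can. A call with a gripper value outside its range is refused whole. "jaw" is the opening in per cent of the stroke, from 0 (shut) to 100 (fully open), set as the call begins (left out, the last holds). The fingers move at their own pace and stop on an object; the grip force is fixed at half the most. Time passes only in rows, so rows that repeat a pose let the fingers close. It gives the time, the measured TCP pose, the force and the opening at its end, in the units of the state.
- read_state(): the state, without advancing time (a new reading comes with each control period).
- grab_frame(name): name is "scene" or "side" or "wrist"; returns the picture (384x512x3 uint8, red, green, blue); there is no depth.
- camera_params(name): a dict with "camera_matrix" (3x3 intrinsics, pixels), "R" (3x3) and "t" (3): a world point X has camera coordinates R X + t. Camera axes: x right, y down, z forward; pixel columns grow to the right and rows downward; lengths in m; the calibration is good to about 2 mm. A picture is of the moment at which its call begins: read the wrist's pose just before it. camera_params takes no time and is no camera call; for the wrist camera it gives the pose at the moment of the call.
- bot.finish_job(): hands the job in, once; it reports no verdict.
The state is a dict: "time_s": time; "joint_positions": joint angles; "joint_vel": joint speeds; "joint_efforts": joint torques, N m; "ee_pos": TCP position; "orientation": TCP orientation; "ft_force": force on the tool from outside, world axes, zero at the start; "ft_torque": the same for the moment, N m; "finger_gap": opening from 0.0 (shut) to 1.0 (fully open).
Only numpy, scipy, OpenCV 4.12 (cv2) and the standard library are available. Lean on these libraries where they do the work, as an engineer would, in place of code of your own. Each camera call takes 0.05 s, during which the arm holds its last target. There are 200 camera calls.

## Working session

There is one attempt and no reset: what is moved stays moved. The work goes in short steps, Python scripts to look and compute and a tool call to move; the robot and the scene stay as the last step left them, time stands still between calls to the robot, and variables do not carry over. Pictures are saved under pics/ and viewed, about 8 in all and at most 12, crops included, and the job is handed in when it is done.

Besides the shell and the picture viewer there is one more tool, called after "Emit:" in YAML: its name, and indented under it one key for each argument. apply_moves: Moves the arm, as the interface text tells. Its arguments: {"type":"object","properties":{"targets":{"type":"array","items":{"type":"object","properties":{"dx":{"type":"number"},"dy":{"type":"number"},"dz":{"type":"number"},"roll":{"type":"number"}}}},"jaw":{"type":"number"}},"required":["targets"]}

```bash
mkdir -p pics; ls; cat > h.py <<'E'
import numpy as np, cv2
from cell import read_state, grab_frame, camera_params, bot
def ray(cam,u,v,z,P=None):
    P=P or camera_params(cam); R=np.array(P["R"]);t=np.array(P["t"]);K=np.array(P["camera_matrix"])
    d=R.T@np.linalg.solve(K,[u,v,1]); c=-R.T@t
    return c+d*(z-c[2])/d[2]
def proj(cam,X,P=None):
    P=P or camera_params(cam); p=np.array(P["camera_matrix"])@(np.array(P["R"])@np.array(X)+np.array(P["t"]))
    return p[:2]/p[2]
def save(n,im,box=None,s=1):
    if box: im=im[box[1]:box[3],box[0]:box[2]]
    cv2.imwrite(n,cv2.resize(im[:,:,::-1],None,fx=s,fy=s,interpolation=cv2.INTER_CUBIC))
E
python3 - <<'E'
from h import *
a=grab_frame("scene");b=grab_frame("side");w=grab_frame("wrist")
for n,i in zip(("scene","side","wrist"),(a,b,w)): np.save(f"pics/{n}0.npy",i)
save("pics/a.png",a,s=1.5); save("pics/b.png",b,s=1.5);save("pics/w.png",w)
for c in ("scene","side","wrist"):
    P=camera_params(c);R=np.array(P["R"]);print(c,-R.T@np.array(P["t"]),R[2],P["camera_matrix"])
E
```

```text
pics
scene [ 0.89985369 -0.5443179   0.77890976] [-0.31816768  0.58927465 -0.7426471 ] [[360.02006091   0.         252.9357746 ]
 [  0.         360.02006091 189.49537435]
 [  0.           0.           1.        ]]
side [ 0.36558    -0.75075918  0.61979939] [ 0.231974    0.79480984 -0.56077213] [[354.91455304   0.         252.62946357]
 [  0.         354.91455304 196.2950724 ]
 [  0.           0.           1.        ]]
wrist [0.65004688 0.07525326 0.3833629 ] [-0.00209496 -0.25761066 -0.96624653] [[278.57042342   0.         256.38573359]
 [  0.         278.57042342 189.51943565]
 [  0.           0.           1.        ]]
```

View pics/a.png

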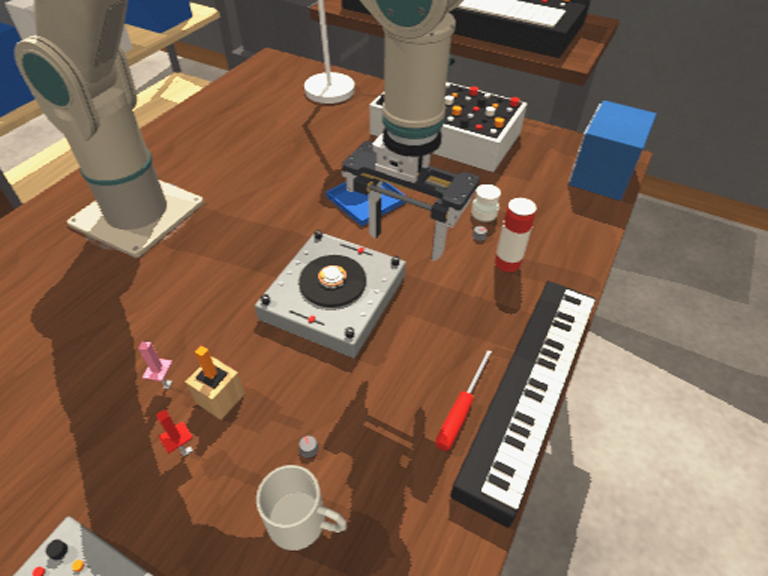

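View pics/b.png

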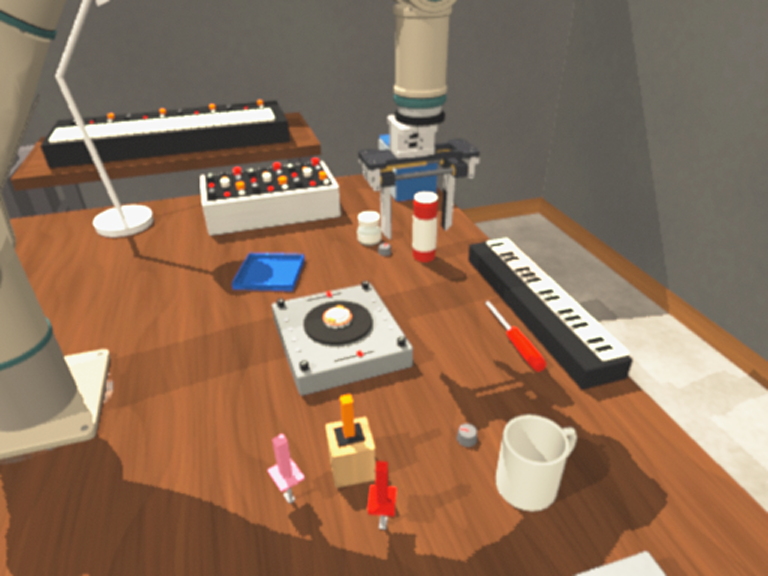

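The scene shows the unit near (331,292)/1.5, the stand at (213,385)/1.5 with the orange pick in it (handle top 205,350), and the blue dish at (363,200)/1.5. The pink and red look-alikes stand beside the stand. I'll enlarge.

```bash
python3 - <<'E'
from h import *
a=np.load("pics/scene0.npy");b=np.load("pics/side0.npy")
def t(im,x,y,w,h): return cv2.resize(im[y:y+h,x:x+w],(400,300),interpolation=cv2.INTER_CUBIC)
o=np.vstack([np.hstack([t(a,165,150,112,84),t(a,88,215,96,72)]),np.hstack([t(b,178,184,100,75),t(b,170,255,100,75)])])
save("pics/c.png",o)
E
```

```text
(no output)
```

View pics/c.png

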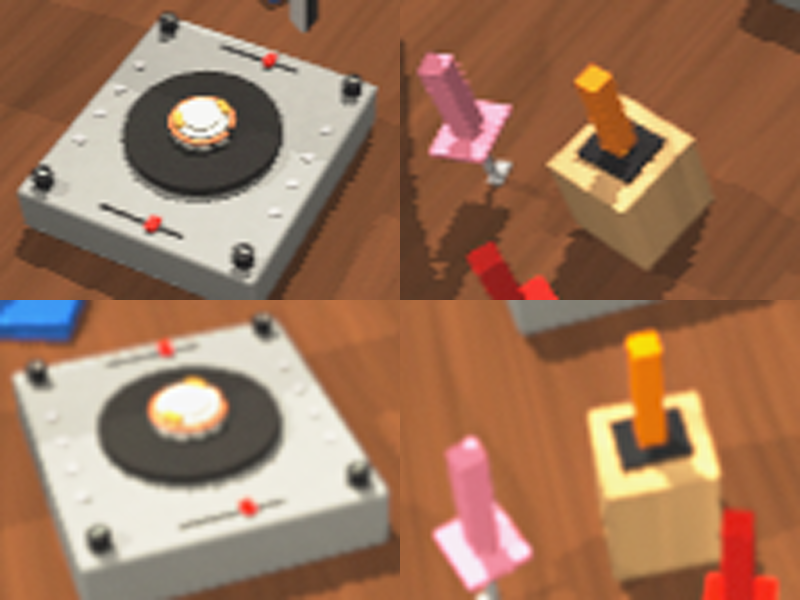

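View pics/w.png

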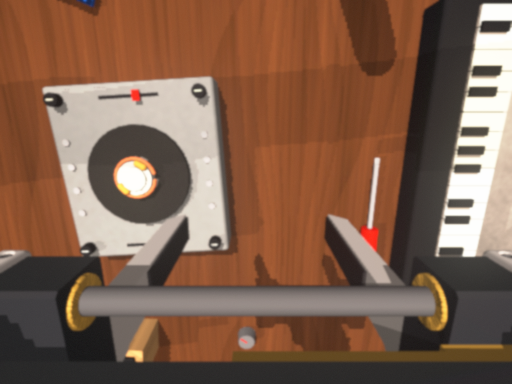

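```bash
python3 - <<'E'
from h import *
np.set_printoptions(precision=4,suppress=True)
A=lambda x,y:(165+.28*x,150+.28*y); B=lambda x,y:(178+.25*x,184+.25*y)
C=lambda x,y:(88+.24*x,215+.24*y); D=lambda x,y:(170+.25*x,255+.25*y)
print("wheel",ray("scene",*A(203,131),.053),ray("side",*B(190,124),.053),ray("wrist",139,173,.053))
for p in [(20,190),(165,14),(378,88),(260,280)]: print("ucor s",ray("scene",*A(*p),.043))
for p in [(12,76),(265,14),(388,190),(85,274)]: print("ucor d",ray("side",*B(*p),.043))
for p in [(43,88),(212,78),(230,245),(85,258)]: print("ucor w",ray("wrist",*p,.043))
for p in [(148,165),(227,93),(295,137),(220,212)]: print("st s",ray("scene",*C(*p),.064))
for p in [(188,108),(297,92),(317,178),(205,190)]: print("st d",ray("side",*D(*p),.064))
print("handle",ray("scene",*C(193,78),.132),ray("side",*D(243,45),.132))
for p in [(325,195),(361,224),(405,204),(370,178)]: print("dish s",ray("scene",p[0]/1.5,p[1]/1.5,.016))
for p in [(232,284),(296,291),(304,256),(250,254)]: print("dish d",ray("side",p[0]/1.5,p[1]/1.5,.016))
for n,p in dict(pink=(166,385),red=(187,450),capb=(308,455),mug=(292,545)).items(): print(n,ray("scene",p[0]/1.5,p[1]/1.5,0))
print(read_state()["ee_pos"],read_state()["time_s"])
E
```

```text
wheel [ 0.5095 -0.0004  0.053 ] [ 0.5062 -0.0095  0.053 ] [0.5074 0.0077 0.053 ]
ucor s [ 0.4167 -0.1093  0.043 ]
ucor s [0.4049 0.1054 0.043 ]
ucor s [0.6019 0.1146 0.043 ]
ucor s [ 0.6144 -0.094   0.043 ]
ucor d [0.4014 0.0978 0.043 ]
ucor d [0.5939 0.1198 0.043 ]
ucor d [ 0.6118 -0.1025  0.043 ]
ucor d [ 0.416 -0.12   0.043]
ucor w [0.403  0.1056 0.043 ]
ucor w [0.5986 0.1164 0.043 ]
ucor w [ 0.6141 -0.0922  0.043 ]
ucor w [ 0.4171 -0.1117  0.043 ]
st s [ 0.4304 -0.2972  0.064 ]
st s [ 0.4369 -0.2392  0.064 ]
st s [ 0.4897 -0.2438  0.064 ]
st s [ 0.4844 -0.3008  0.064 ]
st d [ 0.4341 -0.2417  0.064 ]
st d [ 0.4907 -0.2482  0.064 ]
st d [ 0.4848 -0.3051  0.064 ]
st d [ 0.431  -0.2956  0.064 ]
handle [ 0.4593 -0.2694  0.132 ] [ 0.459  -0.2733  0.132 ]
dish s [0.3378 0.2376 0.016 ]
dish s [0.4566 0.1926 0.016 ]
dish s [0.5082 0.2965 0.016 ]
dish s [0.3952 0.3407 0.016 ]
dish d [0.3335 0.2388 0.016 ]
dish d [0.4573 0.1702 0.016 ]
dish d [0.4987 0.3074 0.016 ]
dish d [0.3821 0.3559 0.016 ]
pink [ 0.3645 -0.2951  0.    ]
red [ 0.4733 -0.365   0.    ]
capb [ 0.6385 -0.2831  0.    ]
mug [ 0.6907 -0.3999  0.    ]
[0.6495 0.     0.2048] 0.15
```

Emit:
apply_moves:
  targets:
    - {"dx": -5, "dy": 0, "dz": -2}
    - {"dx": -10, "dy": 1, "dz": -5}
    - {"dx": -14, "dy": 1, "dz": -9}
    - {"dx": -14, "dy": 1, "dz": -9}
    - {"dx": -14, "dy": 1, "dz": -9}

```text
schema error: expected keys dx, dy, dz, roll
```

```bash
python3 - <<'E'
from h import *
import json
P=camera_params("wrist");w=grab_frame("wrist");np.save("pics/w1.npy",w)
json.dump({k:np.array(v).tolist() for k,v in P.items()},open("pics/w1.json","w"))
print(proj("wrist",[.508,.003,.062],P)); u,v=proj("wrist",[.508,.003,.062],P).astype(int)
save("pics/w1.png",w,(u-50,v-40,u+50,v+40),7)
print(u-50,v-40)
E
```

```text
[136.859601   178.45746315]
86 138
```

View pics/w1.png

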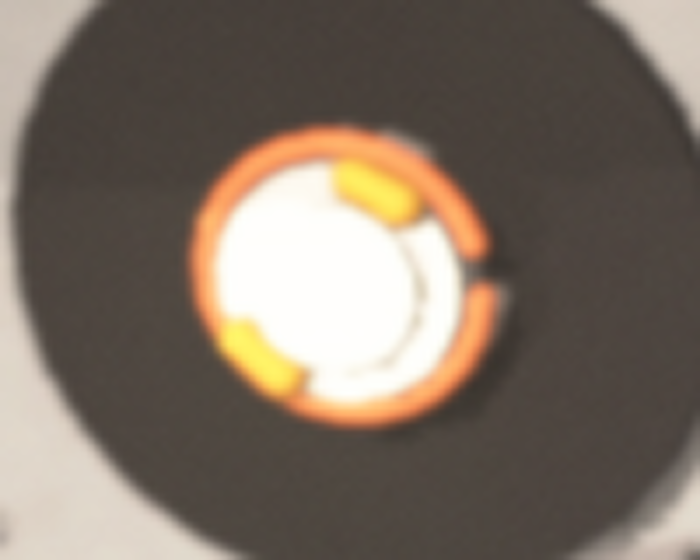

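The ring's gap faces world +x (crop 485,268), with the sprung-end ear at (378,192) and the back ear at (262,360). So the unit's yaw is near +4°.

```bash
python3 - <<'E'
from h import *
import json
P=json.load(open("pics/w1.json"));w=np.load("pics/w1.npy").astype(int)
m=((w[...,0]>200)&(w[...,0]-w[...,2]>60)&(w[...,1]<235)).astype(np.uint8)
ys,xs=np.nonzero(m[138:218,86:186]);xs+=86;ys+=138
c=cv2.findContours(m[138:218,86:186],cv2.RETR_EXTERNAL,cv2.CHAIN_APPROX_NONE)[0]
c=max(c,key=len)[:,0]+[86,138]
q=np.array([ray("wrist",*p,.0602,P)[:2] for p in c])
from scipy.optimize import least_squares
r=least_squares(lambda s:np.hypot(*(q-s[:2]).T)-s[2],[.508,.003,.025],loss="soft_l1",f_scale=.0007);print(r.x)
for p in [(485,268)]: 
  e=ray("wrist",86+p[0]/7,138+p[1]/7,.06,P)[:2]-r.x[:2];print("gap ang",np.degrees(np.arctan2(e[1],e[0])))
for p in [(378,192),(262,360)]:
  e=ray("wrist",86+p[0]/7,138+p[1]/7,.068,P)[:2]-r.x[:2];print("ear ang",np.degrees(np.arctan2(e[1],e[0])),np.hypot(*e))
E
```

```text
[0.50421546 0.00372149 0.02324082]
gap ang 3.3874626192588884
ear ang 53.629420149416966 0.019778934804323342
ear ang -130.6509931233288 0.01655694561565755
```

Emit:
apply_moves:
  targets:
    - {"dx": -5, "dy": -6, "dz": 0, "roll": 0}
    - {"dx": -10, "dy": -12, "dz": 0, "roll": 0}
    - {"dx": -15, "dy": -18, "dz": 0, "roll": 0}
    - {"dx": -17, "dy": -23, "dz": 0, "roll": 0}
    - {"dx": -19, "dy": -27, "dz": 0, "roll": 0}
    - {"dx": -19, "dy": -27, "dz": 0, "roll": 0}
    - {"dx": -19, "dy": -27, "dz": 0, "roll": 0}

```text
time_s: 1.08
ee_pos: [0.4596, -0.2708, 0.2055]
orientation: [[1.0, -0.003, 0.0], [-0.003, -1.0, 0.0], [0.0, -0.0, -1.0]]
ft_force: [0.4, 0.8, 0.2]
finger_gap: 1.0
```

```bash
python3 - <<'E'
from h import *
import json
P=camera_params("wrist");w=grab_frame("wrist");np.save("pics/w2.npy",w)
json.dump({k:np.array(v).tolist() for k,v in P.items()},open("pics/w2.json","w"))
s=read_state();print(s["ee_pos"],s["time_s"],s["ft_force"],s["orientation"])
u,v=proj("wrist",[.46,-.27,.064],P).astype(int);print(u,v,proj("wrist",[.46,-.27,.132],P))
save("pics/w2.png",w,(u-70,v-55,u+70,v+55),5); print(u-70,v-55)
E
```

```text
[ 0.4606705  -0.26898406  0.20539973] 1.125 [-0.10771745  0.25409192 -0.01007905] [[ 9.99999820e-01  2.98806388e-04  5.19372012e-04]
 [ 2.98250341e-04 -9.99999383e-01  1.07036261e-03]
 [ 5.19691522e-04 -1.07020751e-03 -9.99999292e-01]]
256 180 [256.74973503 196.95086475]
186 125
```

View pics/w2.png

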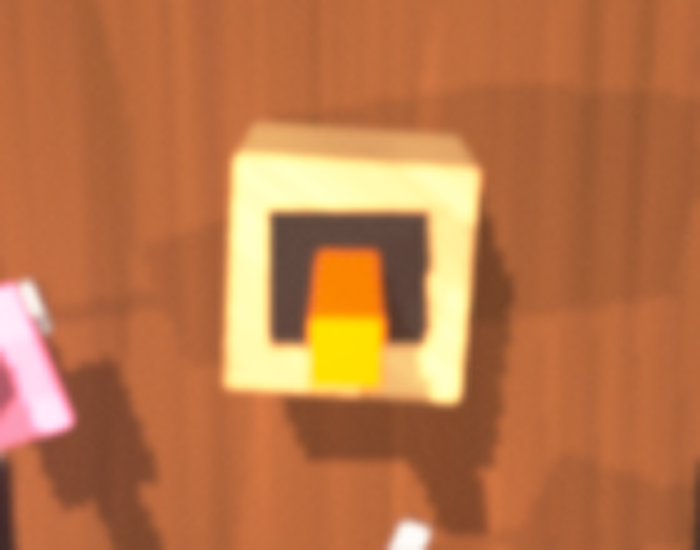

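```bash
python3 - <<'E'
from h import *
import json
np.set_printoptions(precision=4,suppress=True)
P=json.load(open("pics/w2.json"));C=lambda x,y:(186+x/5,125+y/5)
print("handle top",ray("wrist",*C(346,351),.132,P))
print("stand",np.mean([ray("wrist",*C(*p),.064,P) for p in [(235,152),(482,170),(462,404),(223,388)]],0))
print("plate",np.mean([ray("wrist",*C(*p),.069,P) for p in [(270,212),(427,212),(427,342),(270,345)]],0))
print("pink",ray("wrist",*C(75,420),.06,P),"redfoot",ray("wrist",*C(415,535),.02,P))
P=json.load(open("pics/w1.json"));D=lambda x,y:(86+x/7,138+y/7)
L,R,T,B=[ray("wrist",*D(*p),.0602,P)[:2] for p in [(192,268),(500,295),(335,126),(355,426)]]
print(L,R,T,B)
c=np.array([(L[0]+R[0])/2,(T[1]+B[1])/2]);print("ring c",c)
for p,z in [((486,240),.06),((489,290),.06),((376,192),.0685),((262,358),.0685)]:
  e=ray("wrist",*D(*p),z,P)[:2]-c;print(np.degrees(np.arctan2(e[1],e[0])),np.hypot(*e))
s=read_state();print(s["joint_positions"],s["ee_pos"])
E
```

```text
handle top [ 0.4585 -0.2683  0.132 ]
stand [ 0.4593 -0.2707  0.064 ]
plate [ 0.4588 -0.269   0.069 ]
pink [ 0.3916 -0.3065  0.06  ] redfoot [ 0.4771 -0.3546  0.02  ]
[0.4797 0.0052] [0.5315 0.0006] [0.5067 0.0294] [ 0.5042 -0.0227]
ring c [0.5056 0.0033]
15.43905546088336 0.025261722252034494
-4.600254340560817 0.024131256873299665
58.01523377462386 0.019356583520525
-135.43434304515281 0.01664186346085106
[ 0.4456  0.4616  0.045   1.8437 -0.0286  0.8369  0.5054] [ 0.4607 -0.269   0.2054]
```

Emit:
apply_moves:
  jaw: 50
  targets:
    - {"dx": -0.15, "dy": 0.1, "dz": -1, "roll": -3}
    - {"dx": -0.15, "dy": 0.1, "dz": -3, "roll": -3}
    - {"dx": -0.15, "dy": 0.1, "dz": -6, "roll": -3}
    - {"dx": -0.15, "dy": 0.1, "dz": -9, "roll": -3}
    - {"dx": -0.15, "dy": 0.1, "dz": -11.7, "roll": -3}
    - {"dx": -0.15, "dy": 0.1, "dz": -11.7, "roll": -3}

```text
time_s: 1.88
ee_pos: [0.4587, -0.2656, 0.0868]
orientation: [[0.999, -0.048, -0.003], [-0.048, -0.999, 0.003], [-0.003, -0.003, -1.0]]
ft_force: [0.5, 0.2, 0.4]
finger_gap: 0.501
```

Emit:
apply_moves:
  jaw: 0
  targets:
    - {"dx": 0, "dy": 0, "dz": 0, "roll": 0}
    - {"dx": 0, "dy": 0, "dz": 0, "roll": 0}
    - {"dx": 0, "dy": 0, "dz": 0, "roll": 0}
    - {"dx": 0, "dy": 0, "dz": 0, "roll": 0}
    - {"dx": 0, "dy": 0, "dz": 0, "roll": 0}

```text
time_s: 2.5
ee_pos: [0.4587, -0.2692, 0.0891]
orientation: [[0.999, -0.053, 0.001], [-0.053, -0.999, -0.0], [0.001, 0.0, -1.0]]
ft_force: [-0.6, 0.4, 5.9]
finger_gap: 0.151
```

Emit:
apply_moves:
  targets:
    - {"dx": 0, "dy": 0, "dz": 1, "roll": 0}
    - {"dx": 0, "dy": 0, "dz": 3, "roll": 0}
    - {"dx": 0, "dy": 0, "dz": 6, "roll": 0}
    - {"dx": 0, "dy": 0, "dz": 9, "roll": 0}
    - {"dx": 0, "dy": 0, "dz": 11, "roll": 0}
    - {"dx": 0, "dy": 0, "dz": 11, "roll": 0}

```text
time_s: 3.25
ee_pos: [0.4594, -0.2695, 0.2]
orientation: [[0.999, -0.052, 0.003], [-0.052, -0.999, -0.002], [0.003, 0.001, -1.0]]
ft_force: [-0.8, 0.8, -0.8]
finger_gap: 0.146
```

```bash
python3 - <<'E'
from h import *
s=read_state();print(s["ee_pos"],s["time_s"],s["ft_force"],s["finger_gap"])
a=grab_frame("scene");b=grab_frame("side");np.save("pics/a3.npy",a);np.save("pics/b3.npy",b)
e=s["ee_pos"]
o=[]
for n,im in (("scene",a),("side",b)):
    u,v=proj(n,[e[0],e[1],e[2]-.06]).astype(int);print(n,u-30,v-40)
    o.append(cv2.resize(im[v-40:v+40,u-30:u+30],None,fx=6.5,fy=6.5,interpolation=cv2.INTER_CUBIC))
save("pics/c3.png",np.hstack(o))
E
```

```text
[ 0.45942929 -0.26953996  0.20002855] 3.25 [-0.77004639  0.78405488 -0.81275747] 0.14551952289736853
scene 103 191
side 200 221
```

View pics/c3.png

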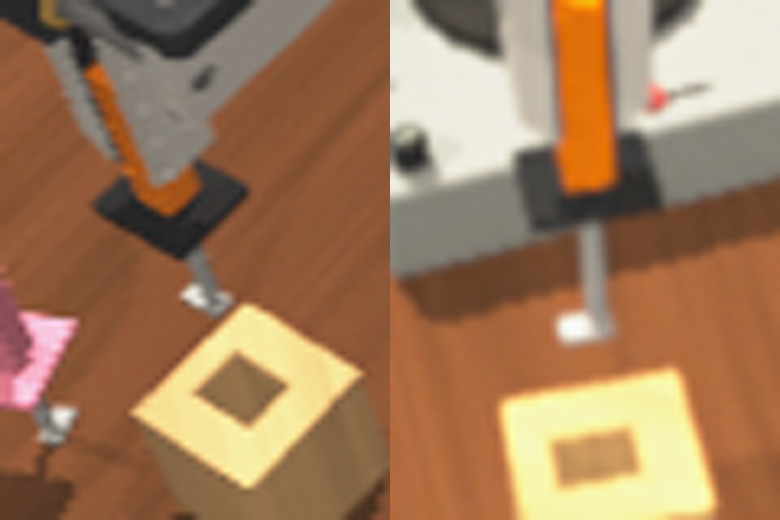

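The pick is in the jaws with its foot pointing to world −x (side crop: foot at 557–612, 330), as the stand's geometry implied.

Emit:
apply_moves:
  targets:
    - {"dx": 1.5, "dy": 5, "dz": 0, "roll": 5}
    - {"dx": 3, "dy": 10, "dz": 0, "roll": 10}
    - {"dx": 5, "dy": 16, "dz": 0, "roll": 15}
    - {"dx": 7, "dy": 22, "dz": 0, "roll": 20}
    - {"dx": 8.9, "dy": 27, "dz": -1, "roll": 25}
    - {"dx": 8.9, "dy": 29.2, "dz": -4, "roll": 28}
    - {"dx": 8.9, "dy": 29.2, "dz": -5.5, "roll": 28}
    - {"dx": 8.9, "dy": 29.2, "dz": -5.5, "roll": 28}

```text
time_s: 4.35
ee_pos: [0.546, 0.021, 0.1418]
orientation: [[0.907, 0.42, -0.004], [0.42, -0.907, -0.002], [-0.004, -0.0, -1.0]]
ft_force: [-0.1, -1.3, -0.9]
finger_gap: 0.145
```

```bash
python3 - <<'E'
from h import *
import json
# foot height from side view at lift
P=camera_params("side");R=np.array(P["R"]);c=-R.T@np.array(P["t"])
for px in [(557,343),(605,341)]:
    u=200+(px[0]-390)/6.5;v=221+px[1]/6.5
    d=R.T@np.linalg.solve(np.array(P["camera_matrix"]),[u,v,1]);k=(-.2735-c[1])/d[1];X=c+k*d;print(X, .199-X[2])
P=camera_params("wrist");s=read_state();w=grab_frame("wrist");np.save("pics/w4.npy",w)
json.dump({k:np.array(v).tolist() for k,v in P.items()},open("pics/w4.json","w"))
print(s["ee_pos"],s["ft_force"],s["joint_positions"])
u,v=proj("wrist",[.515,.01,.06],P).astype(int)
box=(max(u-60,0),max(v-45,0),u+60,v+45);print(box);save("pics/w4.png",w,box,6)
E
```

```text
[ 0.44808926 -0.2735      0.11543864] 0.08356136462670666
[ 0.46252815 -0.2735      0.11165961] 0.08734038850123055
[0.54597499 0.02102148 0.14184981] [-0.09008378 -1.33259012 -0.85066826] [-0.03498975  0.56565906 -0.08336286  1.86913503  0.06985535  0.71381634
  0.27527459]
(np.int64(162), np.int64(147), np.int64(282), np.int64(237))
```

View pics/w4.png

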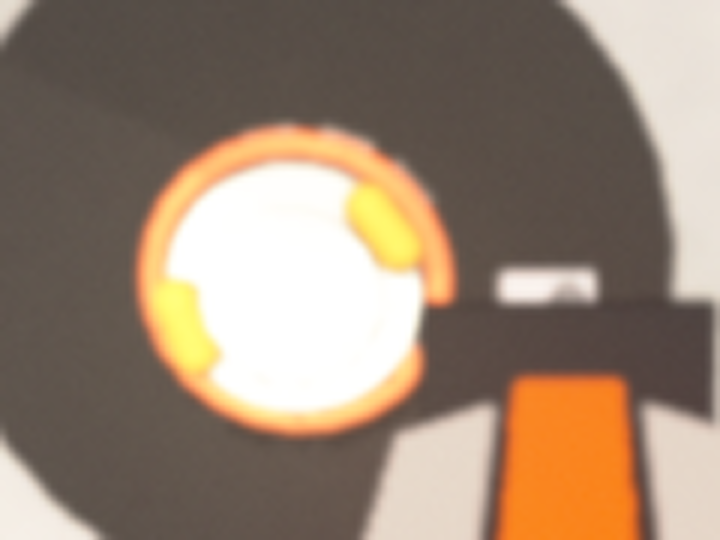

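```bash
python3 - <<'E'
from h import *
import json
np.set_printoptions(precision=4,suppress=True)
P=json.load(open("pics/w4.json"));C=lambda x,y:(162+x/6,147+y/6)
r=lambda x,y,z:ray("wrist",*C(x,y),z,P)[:2]
c=(r(138,280,.0602)+r(457,280,.0602)+r(297,125,.0602)+r(297,436,.0602))/4
print("c",c,"diam",np.linalg.norm(r(138,280,.0602)-r(457,280,.0602)),np.linalg.norm(r(297,125,.0602)-r(297,436,.0602)))
for z in (.058,.060,.062):
  a,b=r(497,268,z),r(597,268,z);d=(a-b)/np.linalg.norm(a-b);n=np.array([d[1],-d[0]])  # right of travel = camera side
  tip=a-n*.004
  e=tip-c;print(z,"len",np.linalg.norm(a-b),"dir",np.degrees(np.arctan2(d[1],d[0])),"tip",tip,"axis",tip-d*.011,"r",np.hypot(*e),"tip ang",np.degrees(np.arctan2(e[1],e[0])),"n",n)
for p in [(375,222),(187,330)]: e=r(*p,.0685)-c;print(np.degrees(np.arctan2(e[1],e[0])),np.hypot(*e))
E
```

```text
c [0.5058 0.0038] diam 0.05168868085642312 0.05239401259076299
0.058 len 0.01628350047833756 dir -155.0573936137563 tip [0.5361 0.0154] axis [0.546 0.02 ] r 0.0323621248218224 tip ang 21.0065940230046 n [-0.4217  0.9067]
0.06 len 0.016159412608428368 dir -155.05739361375623 tip [0.5359 0.0159] axis [0.5459 0.0206] r 0.032425876621103154 tip ang 21.984869896944257 n [-0.4217  0.9067]
0.062 len 0.016035324738519284 dir -155.0573936137563 tip [0.5358 0.0165] axis [0.5457 0.0211] r 0.03249904271888003 tip ang 22.95902391375959 n [-0.4217  0.9067]
65.81488983178872 0.018432696578311588
-136.43800264975144 0.01723663330188536
```

The wrist view shows the foot (497–597, 268) level with the ring, its tip about 8 mm outside it and about 2 mm clockwise of the radial line. I'll correct that and feel for the wheel.

Emit:
apply_moves:
  targets:
    - {"dx": -0.08, "dy": 0.18, "dz": 0, "roll": 0}
    - {"dx": -0.08, "dy": 0.18, "dz": -0.1, "roll": 0}
    - {"dx": -0.08, "dy": 0.18, "dz": -0.2, "roll": 0}
    - {"dx": -0.08, "dy": 0.18, "dz": -0.2, "roll": 0}
    - {"dx": -0.08, "dy": 0.18, "dz": -0.2, "roll": 0}

```text
time_s: 5.03
ee_pos: [0.5467, 0.0248, 0.1415]
orientation: [[0.906, 0.423, 0.0], [0.423, -0.906, 0.0], [0.0, 0.0, -1.0]]
ft_force: [-0.1, 0.4, -1.3]
finger_gap: 0.145
```

Emit:
apply_moves:
  targets:
    - {"dx": 0, "dy": 0, "dz": -0.03, "roll": 0}
    - {"dx": 0, "dy": 0, "dz": -0.06, "roll": 0}
    - {"dx": 0, "dy": 0, "dz": -0.06, "roll": 0}

```text
time_s: 5.4
ee_pos: [0.5467, 0.0248, 0.1408]
orientation: [[0.906, 0.423, -0.0], [0.423, -0.906, 0.0], [-0.0, -0.0, -1.0]]
ft_force: [0.7, -0.0, -0.6]
finger_gap: 0.147
```

Emit:
apply_moves:
  targets:
    - {"dx": 0, "dy": 0, "dz": -0.03, "roll": 0}
    - {"dx": 0, "dy": 0, "dz": -0.06, "roll": 0}
    - {"dx": 0, "dy": 0, "dz": -0.06, "roll": 0}

```text
time_s: 5.78
ee_pos: [0.5467, 0.0248, 0.1402]
orientation: [[0.906, 0.423, -0.0], [0.423, -0.906, 0.0], [-0.0, -0.0, -1.0]]
ft_force: [-0.0, 0.6, -1.1]
finger_gap: 0.15
```

Emit:
apply_moves:
  targets:
    - {"dx": 0, "dy": 0, "dz": -0.03, "roll": 0}
    - {"dx": 0, "dy": 0, "dz": -0.06, "roll": 0}
    - {"dx": 0, "dy": 0, "dz": -0.06, "roll": 0}

```text
time_s: 6.15
ee_pos: [0.5467, 0.0248, 0.1396]
orientation: [[0.906, 0.423, -0.0], [0.423, -0.906, 0.0], [-0.0, -0.0, -1.0]]
ft_force: [-0.6, 0.3, -0.8]
finger_gap: 0.143
```

Emit:
apply_moves:
  targets:
    - {"dx": 0, "dy": 0, "dz": -0.03, "roll": 0}
    - {"dx": 0, "dy": 0, "dz": -0.06, "roll": 0}
    - {"dx": 0, "dy": 0, "dz": -0.06, "roll": 0}

```text
time_s: 6.52
ee_pos: [0.5467, 0.0248, 0.139]
orientation: [[0.906, 0.423, -0.0], [0.423, -0.906, 0.0], [-0.0, -0.0, -1.0]]
ft_force: [0.6, -0.8, -0.7]
finger_gap: 0.146
```

Emit:
apply_moves:
  targets:
    - {"dx": 0, "dy": 0, "dz": -0.03, "roll": 0}
    - {"dx": 0, "dy": 0, "dz": -0.06, "roll": 0}
    - {"dx": 0, "dy": 0, "dz": -0.06, "roll": 0}

```text
time_s: 6.9
ee_pos: [0.5467, 0.0248, 0.1384]
orientation: [[0.906, 0.423, -0.0], [0.423, -0.906, 0.0], [-0.0, -0.0, -1.0]]
ft_force: [-0.5, 0.6, -0.6]
finger_gap: 0.147
```

Emit:
apply_moves:
  targets:
    - {"dx": 0, "dy": 0, "dz": -0.03, "roll": 0}
    - {"dx": 0, "dy": 0, "dz": -0.06, "roll": 0}
    - {"dx": 0, "dy": 0, "dz": -0.06, "roll": 0}

```text
time_s: 7.28
ee_pos: [0.5467, 0.0248, 0.1379]
orientation: [[0.906, 0.423, -0.0], [0.423, -0.906, 0.0], [0.0, -0.0, -1.0]]
ft_force: [1.1, 0.1, -1.1]
finger_gap: 0.143
```

Emit:
apply_moves:
  targets:
    - {"dx": 0, "dy": 0, "dz": -0.05, "roll": 0}
    - {"dx": 0, "dy": 0, "dz": -0.1, "roll": 0}
    - {"dx": 0, "dy": 0, "dz": -0.1, "roll": 0}

```text
time_s: 7.65
ee_pos: [0.5467, 0.0248, 0.1368]
orientation: [[0.906, 0.423, -0.0], [0.423, -0.906, 0.0], [-0.0, -0.0, -1.0]]
ft_force: [0.3, 0.5, -0.1]
finger_gap: 0.146
```

Emit:
apply_moves:
  targets:
    - {"dx": 0, "dy": 0, "dz": -0.03, "roll": 0}
    - {"dx": 0, "dy": 0, "dz": -0.06, "roll": 0}
    - {"dx": 0, "dy": 0, "dz": -0.06, "roll": 0}

```text
time_s: 8.02
ee_pos: [0.5467, 0.0248, 0.1363]
orientation: [[0.906, 0.423, -0.0], [0.423, -0.906, 0.0], [-0.0, -0.0, -1.0]]
ft_force: [-0.7, -0.2, 0.1]
finger_gap: 0.146
```

Emit:
apply_moves:
  targets:
    - {"dx": 0, "dy": 0, "dz": -0.03, "roll": 0}
    - {"dx": 0, "dy": 0, "dz": -0.05, "roll": 0}
    - {"dx": 0, "dy": 0, "dz": -0.05, "roll": 0}

```text
time_s: 8.4
ee_pos: [0.5467, 0.0248, 0.1357]
orientation: [[0.906, 0.423, -0.0], [0.423, -0.906, 0.0], [-0.0, -0.0, -1.0]]
ft_force: [0.4, -0.7, -1.1]
finger_gap: 0.147
```

Emit:
apply_moves:
  targets:
    - {"dx": 0, "dy": 0, "dz": -0.03, "roll": 0}
    - {"dx": 0, "dy": 0, "dz": -0.05, "roll": 0}
    - {"dx": 0, "dy": 0, "dz": -0.05, "roll": 0}

```text
time_s: 8.78
ee_pos: [0.5467, 0.0248, 0.1354]
orientation: [[0.906, 0.423, 0.0], [0.423, -0.906, 0.0], [0.0, 0.0, -1.0]]
ft_force: [-0.6, -1.6, 0.0]
finger_gap: 0.147
```

Emit:
apply_moves:
  targets:
    - {"dx": 0, "dy": 0, "dz": -0.03, "roll": 0}
    - {"dx": 0, "dy": 0, "dz": -0.05, "roll": 0}
    - {"dx": 0, "dy": 0, "dz": -0.05, "roll": 0}

```text
time_s: 9.15
ee_pos: [0.5468, 0.0248, 0.1353]
orientation: [[0.906, 0.423, 0.0], [0.423, -0.906, 0.0], [0.0, 0.0, -1.0]]
ft_force: [-1.7, 0.2, 6.1]
finger_gap: 0.143
```

Contact with the wheel at about 6 N, with measured TCP z = 0.1355 (foot 7–8 mm below the origin, within the stated range). I'll lift 1 mm clear and slip in.

Emit:
apply_moves:
  targets:
    - {"dx": 0, "dy": 0, "dz": 0.1, "roll": 0}
    - {"dx": 0, "dy": 0, "dz": 0.17, "roll": 0}
    - {"dx": 0, "dy": 0, "dz": 0.17, "roll": 0}
    - {"dx": -0.2, "dy": -0.09, "dz": 0.17, "roll": 0}
    - {"dx": -0.4, "dy": -0.19, "dz": 0.17, "roll": 0}
    - {"dx": -0.6, "dy": -0.28, "dz": 0.17, "roll": 0}
    - {"dx": -0.75, "dy": -0.35, "dz": 0.17, "roll": 0}
    - {"dx": -0.75, "dy": -0.35, "dz": 0.17, "roll": 0}

```text
time_s: 10.15
ee_pos: [0.5391, 0.0212, 0.1365]
orientation: [[0.906, 0.423, -0.0], [0.423, -0.906, -0.0], [-0.0, 0.0, -1.0]]
ft_force: [0.5, 0.7, 0.2]
finger_gap: 0.145
```

Emit:
apply_moves:
  targets:
    - {"dx": -0.07, "dy": -0.03, "dz": 0, "roll": 0}
    - {"dx": -0.14, "dy": -0.06, "dz": 0, "roll": 0}
    - {"dx": -0.22, "dy": -0.1, "dz": 0, "roll": 0}
    - {"dx": -0.22, "dy": -0.1, "dz": 0, "roll": 0}
    - {"dx": -0.22, "dy": -0.1, "dz": 0, "roll": 0}

```text
time_s: 10.78
ee_pos: [0.537, 0.0203, 0.1365]
orientation: [[0.906, 0.423, 0.0], [0.423, -0.906, 0.0], [0.0, -0.0, -1.0]]
ft_force: [0.0, -0.2, -1.3]
finger_gap: 0.149
```

Emit:
apply_moves:
  targets:
    - {"dx": -0.04, "dy": -0.02, "dz": 0, "roll": 0}
    - {"dx": -0.07, "dy": -0.03, "dz": 0, "roll": 0}
    - {"dx": -0.11, "dy": -0.05, "dz": 0, "roll": 0}
    - {"dx": -0.11, "dy": -0.05, "dz": 0, "roll": 0}

```text
time_s: 11.28
ee_pos: [0.5359, 0.0198, 0.1365]
orientation: [[0.906, 0.423, -0.0], [0.423, -0.906, 0.0], [0.0, -0.0, -1.0]]
ft_force: [0.2, -0.3, -1.0]
finger_gap: 0.151
```

```bash
python3 - <<'E'
from h import *
import json
P=camera_params("wrist");s=read_state();w=grab_frame("wrist");np.save("pics/w5.npy",w)
json.dump({k:np.array(v).tolist() for k,v in P.items()},open("pics/w5.json","w"))
print(s["ee_pos"],s["ft_force"])
u,v=proj("wrist",[.515,.01,.06],P).astype(int)
box=(max(u-60,0),max(v-45,0),u+60,v+45);print(box);save("pics/w5.png",w,box,6)
E
```

```text
[0.53588074 0.01983351 0.13649227] [ 0.17266996 -0.28139102 -1.01689976]
(np.int64(171), np.int64(151), np.int64(291), np.int64(241))
```

View pics/w5.png

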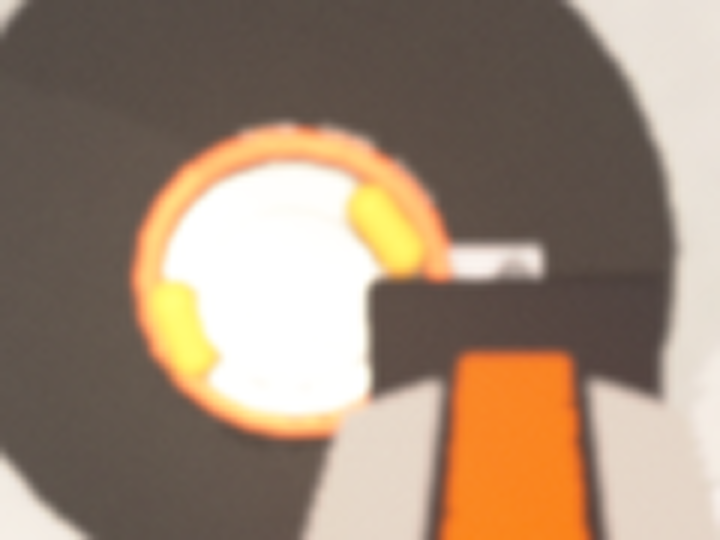

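The foot (452–542, 250) enters under the ring. Its tip works out at r ≈ 23.5 mm, so it needs about 2 mm more.

Emit:
apply_moves:
  targets:
    - {"dx": -0.07, "dy": -0.03, "dz": 0, "roll": 0}
    - {"dx": -0.14, "dy": -0.06, "dz": 0, "roll": 0}
    - {"dx": -0.14, "dy": -0.06, "dz": 0, "roll": 0}

```text
time_s: 11.7
ee_pos: [0.5344, 0.0192, 0.1365]
orientation: [[0.906, 0.423, -0.0], [0.423, -0.906, 0.0], [-0.0, -0.0, -1.0]]
ft_force: [-0.2, -0.8, -1.0]
finger_gap: 0.148
```

Emit:
apply_moves:
  targets:
    - {"dx": -0.04, "dy": -0.02, "dz": 0, "roll": 0}
    - {"dx": -0.08, "dy": -0.04, "dz": 0, "roll": 0}
    - {"dx": -0.08, "dy": -0.04, "dz": 0, "roll": 0}

```text
time_s: 12.08
ee_pos: [0.5337, 0.0188, 0.1365]
orientation: [[0.906, 0.423, 0.0], [0.423, -0.906, 0.0], [0.0, -0.0, -1.0]]
ft_force: [-0.1, -0.2, -1.2]
finger_gap: 0.148
```

Emit:
apply_moves:
  targets:
    - {"dx": 0, "dy": 0, "dz": 0.05, "roll": 0}
    - {"dx": 0, "dy": 0, "dz": 0.1, "roll": 0}
    - {"dx": 0, "dy": 0, "dz": 0.15, "roll": 0}
    - {"dx": 0, "dy": 0, "dz": 0.2, "roll": 0}
    - {"dx": 0, "dy": 0, "dz": 0.25, "roll": 0}
    - {"dx": 0, "dy": 0, "dz": 0.25, "roll": 0}

```text
time_s: 12.82
ee_pos: [0.5337, 0.019, 0.1389]
orientation: [[0.906, 0.423, -0.0], [0.423, -0.906, 0.0], [-0.0, -0.0, -1.0]]
ft_force: [1.1, 0.5, -1.9]
finger_gap: 0.148
```

Emit:
apply_moves:
  targets:
    - {"dx": 0, "dy": 0, "dz": 0.04, "roll": 0}
    - {"dx": 0, "dy": 0, "dz": 0.08, "roll": 0}
    - {"dx": 0, "dy": 0, "dz": 0.12, "roll": 0}
    - {"dx": 0, "dy": 0, "dz": 0.15, "roll": 0}
    - {"dx": 0, "dy": 0, "dz": 0.15, "roll": 0}

```text
time_s: 13.45
ee_pos: [0.5336, 0.0189, 0.1403]
orientation: [[0.906, 0.423, -0.0], [0.423, -0.906, 0.0], [-0.0, -0.0, -1.0]]
ft_force: [1.3, 1.9, -8.5]
finger_gap: 0.147
```

Emit:
apply_moves:
  targets:
    - {"dx": 0, "dy": 0, "dz": 0.04, "roll": 0}
    - {"dx": 0, "dy": 0, "dz": 0.08, "roll": 0}
    - {"dx": 0, "dy": 0, "dz": 0.12, "roll": 0}
    - {"dx": 0, "dy": 0, "dz": 0.12, "roll": 0}

```text
time_s: 13.95
ee_pos: [0.5336, 0.0191, 0.1416]
orientation: [[0.906, 0.423, -0.0], [0.423, -0.906, 0.0], [-0.0, -0.0, -1.0]]
ft_force: [1.3, 2.1, -11.8]
finger_gap: 0.147
```

Emit:
apply_moves:
  targets:
    - {"dx": 0, "dy": 0, "dz": 0.03, "roll": 0}
    - {"dx": 0, "dy": 0, "dz": 0.06, "roll": 0}
    - {"dx": 0, "dy": 0, "dz": 0.09, "roll": 0}
    - {"dx": 0, "dy": 0, "dz": 0.09, "roll": 0}

```text
time_s: 14.45
ee_pos: [0.5334, 0.0183, 0.143]
orientation: [[0.906, 0.422, -0.0], [0.422, -0.906, -0.001], [-0.001, 0.0, -1.0]]
ft_force: [-0.7, 0.8, -3.8]
finger_gap: 0.145
```

Emit:
apply_moves:
  targets:
    - {"dx": 0, "dy": 0, "dz": 0.05, "roll": 0}
    - {"dx": 0, "dy": 0, "dz": 0.1, "roll": 0}
    - {"dx": 0, "dy": 0, "dz": 0.15, "roll": 0}
    - {"dx": 0, "dy": 0, "dz": 0.15, "roll": 0}

```text
time_s: 14.95
ee_pos: [0.5344, 0.0188, 0.1446]
orientation: [[0.906, 0.423, 0.002], [0.423, -0.906, 0.0], [0.001, 0.001, -1.0]]
ft_force: [0.8, -0.5, -0.3]
finger_gap: 0.147
```

Emit:
apply_moves:
  targets:
    - {"dx": 0, "dy": 0, "dz": 0.05, "roll": 0}
    - {"dx": 0, "dy": 0, "dz": 0.1, "roll": 0}
    - {"dx": 0, "dy": 0, "dz": 0.15, "roll": 0}
    - {"dx": 0, "dy": 0, "dz": 0.15, "roll": 0}

```text
time_s: 15.45
ee_pos: [0.5337, 0.0188, 0.1456]
orientation: [[0.906, 0.423, 0.0], [0.423, -0.906, 0.0], [0.0, -0.0, -1.0]]
ft_force: [-1.3, -0.8, -0.9]
finger_gap: 0.148
```

```bash
python3 - <<'E'
from h import *
s=read_state();w=grab_frame("wrist");print(s["ee_pos"],s["ft_force"],s["time_s"])
a=grab_frame("scene");b=grab_frame("side")
u,v=proj("wrist",[.508,.004,.065]).astype(int)
t=[cv2.resize(w[v-40:v+40,u-40:u+40],(400,400),interpolation=cv2.INTER_CUBIC)]
for n,im in (("side",b),):
    u,v=proj(n,[.51,.006,.065]).astype(int)
    t.append(cv2.resize(im[v-20:v+20,u-20:u+20],(400,400),interpolation=cv2.INTER_CUBIC))
save("pics/c6.png",np.hstack(t))
E
```

```text
[0.53374075 0.01881998 0.14561538] [-1.26221078 -0.8216182  -0.85917331] 15.45
```

View pics/c6.png

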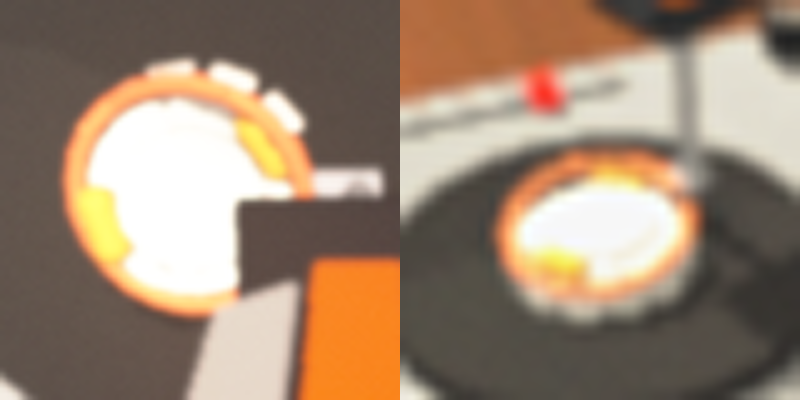

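The free end has snapped up: the ring now lies over the front ear and the pads beneath show on that side, with force back to zero. I'll lower slightly, withdraw outwards, then lift.

Emit:
apply_moves:
  targets:
    - {"dx": 0, "dy": 0, "dz": -0.1, "roll": 0}
    - {"dx": 0, "dy": 0, "dz": -0.2, "roll": 0}
    - {"dx": 0, "dy": 0, "dz": -0.3, "roll": 0}
    - {"dx": 0, "dy": 0, "dz": -0.3, "roll": 0}

```text
time_s: 16.1
ee_pos: [0.5336, 0.0188, 0.1425]
orientation: [[0.906, 0.423, -0.0], [0.423, -0.906, 0.0], [-0.0, -0.0, -1.0]]
ft_force: [0.1, -0.5, -1.2]
finger_gap: 0.148
```

Emit:
apply_moves:
  targets:
    - {"dx": 0.3, "dy": 0.14, "dz": 0, "roll": 0}
    - {"dx": 0.7, "dy": 0.33, "dz": 0, "roll": 0}
    - {"dx": 1.2, "dy": 0.56, "dz": 0, "roll": 0}
    - {"dx": 1.8, "dy": 0.84, "dz": 0, "roll": 0}
    - {"dx": 2.4, "dy": 1.1, "dz": 0, "roll": 0}
    - {"dx": 2.4, "dy": 1.1, "dz": 3, "roll": 0}
    - {"dx": 2.4, "dy": 1.1, "dz": 6.5, "roll": 0}
    - {"dx": 2.4, "dy": 1.1, "dz": 6.5, "roll": 0}

```text
time_s: 17.1
ee_pos: [0.5599, 0.0302, 0.21]
orientation: [[0.906, 0.423, 0.006], [0.423, -0.906, 0.001], [0.005, 0.002, -1.0]]
ft_force: [0.6, -0.4, -1.3]
finger_gap: 0.15
```

```bash
python3 - <<'E'
from h import *
import json
P=camera_params("wrist");s=read_state();w=grab_frame("wrist");np.save("pics/w7.npy",w)
json.dump({k:np.array(v).tolist() for k,v in P.items()},open("pics/w7.json","w"))
print(s["ee_pos"],s["ft_force"],s["time_s"])
b=grab_frame("side")
u,v=proj("wrist",[.508,.004,.065],P).astype(int);print(u-30,v-30)
t=[cv2.resize(w[v-30:v+30,u-30:u+30],(400,400),interpolation=cv2.INTER_CUBIC)]
u,v=proj("side",[.507,.005,.065]).astype(int);print(u-20,v-20)
t.append(cv2.resize(b[v-20:v+20,u-20:u+20],(400,400),interpolation=cv2.INTER_CUBIC))
save("pics/c7.png",np.hstack(t))
E
```

```text
[0.55994963 0.03017513 0.21001925] [ 0.586566   -0.38957407 -1.30676092] 17.1
176 151
204 188
```

View pics/c7.png

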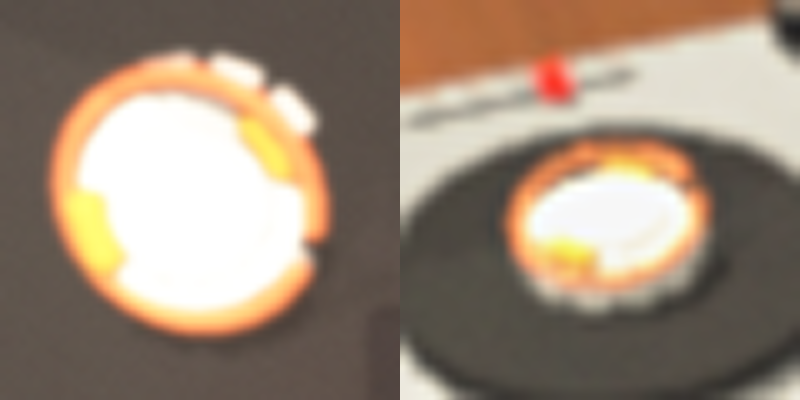

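The ring lies tilted with its tongue over the front ear (left crop 265,150) and its back still under the rear ear (95,230). Next, the pick goes back to its stand.

Emit:
apply_moves:
  targets:
    - {"dx": -2, "dy": -5, "dz": 0, "roll": -6}
    - {"dx": -4, "dy": -10, "dz": 0, "roll": -12}
    - {"dx": -6, "dy": -16, "dz": 0, "roll": -18}
    - {"dx": -8, "dy": -22, "dz": 0, "roll": -24}
    - {"dx": -9.4, "dy": -27, "dz": 0, "roll": -28}
    - {"dx": -9.9, "dy": -29.9, "dz": 0, "roll": -28}
    - {"dx": -9.9, "dy": -29.9, "dz": -1, "roll": -28}
    - {"dx": -9.9, "dy": -29.9, "dz": -1, "roll": -28}

```text
time_s: 18.2
ee_pos: [0.4579, -0.2671, 0.1957]
orientation: [[0.999, -0.051, -0.003], [-0.051, -0.999, 0.003], [-0.004, -0.003, -1.0]]
ft_force: [0.7, -0.1, -1.6]
finger_gap: 0.144
```

Emit:
apply_moves:
  targets:
    - {"dx": 0, "dy": 0, "dz": 0, "roll": 0}
    - {"dx": 0, "dy": 0, "dz": -2, "roll": 0}
    - {"dx": 0, "dy": 0, "dz": -4, "roll": 0}
    - {"dx": 0, "dy": 0, "dz": -5, "roll": 0}
    - {"dx": 0, "dy": 0, "dz": -6, "roll": 0}
    - {"dx": 0, "dy": 0, "dz": -6, "roll": 0}

```text
time_s: 18.95
ee_pos: [0.4586, -0.2688, 0.1372]
orientation: [[0.999, -0.052, -0.001], [-0.052, -0.999, 0.001], [-0.001, -0.001, -1.0]]
ft_force: [0.1, -0.5, -0.4]
finger_gap: 0.151
```

Emit:
apply_moves:
  targets:
    - {"dx": 0, "dy": 0, "dz": -1, "roll": 0}
    - {"dx": 0, "dy": 0, "dz": -2, "roll": 0}
    - {"dx": 0, "dy": 0, "dz": -3, "roll": 0}
    - {"dx": 0, "dy": 0, "dz": -4, "roll": 0}
    - {"dx": 0, "dy": 0, "dz": -4.5, "roll": 0}
    - {"dx": 0, "dy": 0, "dz": -4.7, "roll": 0}
    - {"dx": 0, "dy": 0, "dz": -4.7, "roll": 0}

```text
time_s: 19.82
ee_pos: [0.4588, -0.2692, 0.0906]
orientation: [[0.999, -0.052, 0.0], [-0.052, -0.999, -0.0], [0.0, 0.0, -1.0]]
ft_force: [-0.5, -0.5, -1.0]
finger_gap: 0.148
```

Emit:
apply_moves:
  targets:
    - {"dx": 0, "dy": 0, "dz": -0.05, "roll": 0}
    - {"dx": 0, "dy": 0, "dz": -0.1, "roll": 0}
    - {"dx": 0, "dy": 0, "dz": -0.1, "roll": 0}

```text
time_s: 20.2
ee_pos: [0.4587, -0.2692, 0.0897]
orientation: [[0.999, -0.052, 0.0], [-0.052, -0.999, -0.0], [0.0, 0.0, -1.0]]
ft_force: [0.0, 0.5, -1.1]
finger_gap: 0.147
```

Emit:
apply_moves:
  targets:
    - {"dx": 0, "dy": 0, "dz": -0.05, "roll": 0}
    - {"dx": 0, "dy": 0, "dz": -0.1, "roll": 0}
    - {"dx": 0, "dy": 0, "dz": -0.1, "roll": 0}

```text
time_s: 20.58
ee_pos: [0.4588, -0.2692, 0.0891]
orientation: [[0.999, -0.052, 0.0], [-0.052, -0.999, -0.0], [0.0, 0.0, -1.0]]
ft_force: [-0.7, 0.4, 5.2]
finger_gap: 0.147
```

Emit:
apply_moves:
  jaw: 50
  targets:
    - {"dx": 0, "dy": 0, "dz": 0, "roll": 0}
    - {"dx": 0, "dy": 0, "dz": 0, "roll": 0}
    - {"dx": 0, "dy": 0, "dz": 0, "roll": 0}
    - {"dx": 0, "dy": 0, "dz": 0, "roll": 0}
    - {"dx": 0, "dy": 0, "dz": 0, "roll": 0}

```text
time_s: 21.2
ee_pos: [0.4587, -0.2691, 0.0885]
orientation: [[0.999, -0.052, -0.0], [-0.052, -0.999, 0.0], [-0.0, -0.0, -1.0]]
ft_force: [-0.7, 0.1, -0.2]
finger_gap: 0.501
```

Emit:
apply_moves:
  targets:
    - {"dx": 0, "dy": 0, "dz": 2, "roll": 0}
    - {"dx": 0, "dy": 0, "dz": 5, "roll": 0}
    - {"dx": 0, "dy": 0, "dz": 9, "roll": 0}
    - {"dx": 0, "dy": 0, "dz": 12, "roll": 0}
    - {"dx": 0, "dy": 0, "dz": 12, "roll": 0}

```text
time_s: 21.82
ee_pos: [0.4601, -0.27, 0.2107]
orientation: [[0.999, -0.052, 0.004], [-0.052, -0.999, -0.002], [0.005, 0.002, -1.0]]
ft_force: [0.7, 0.1, 0.7]
finger_gap: 0.498
```

The pick is seated (5 N at contact, jaws free). Next I move over the ring with the jaws across 130°/310° and look again.

Emit:
apply_moves:
  jaw: 85
  targets:
    - {"dx": 0.7, "dy": 5, "dz": 0, "roll": -8}
    - {"dx": 1.5, "dy": 10, "dz": 0, "roll": -16}
    - {"dx": 2.5, "dy": 15, "dz": 0, "roll": -24}
    - {"dx": 3.5, "dy": 20, "dz": 0, "roll": -32}
    - {"dx": 4.5, "dy": 25, "dz": 0, "roll": -40}
    - {"dx": 4.7, "dy": 27.3, "dz": -2.5, "roll": -43}
    - {"dx": 4.7, "dy": 27.3, "dz": -5, "roll": -43}
    - {"dx": 4.7, "dy": 27.3, "dz": -5, "roll": -43}

```text
time_s: 22.82
ee_pos: [0.5034, 0.0041, 0.1562]
orientation: [[0.695, -0.719, -0.006], [-0.719, -0.695, -0.001], [-0.004, 0.005, -1.0]]
ft_force: [-0.8, 0.1, 0.8]
finger_gap: 0.85
```

Emit:
apply_moves:
  targets:
    - {"dx": 0, "dy": 0, "dz": 0, "roll": 0}
    - {"dx": 0, "dy": 0, "dz": 0, "roll": 0}

```text
time_s: 23.08
ee_pos: [0.5063, 0.0033, 0.1593]
orientation: [[0.694, -0.72, 0.002], [-0.72, -0.694, 0.0], [0.001, -0.001, -1.0]]
ft_force: [0.4, 0.1, -0.4]
finger_gap: 0.852
```

```bash
cat > ringfit.py <<'E'
from h import *
import json
np.set_printoptions(precision=4,suppress=True)
def fit(w,P,z,guess,tag):
    u,v=proj("wrist",[*guess,z],P).astype(int);h=42;x0,y0=u-h,v-h
    f=8;big=cv2.resize(w[y0:y0+2*h,x0:x0+2*h],None,fx=f,fy=f,interpolation=cv2.INTER_CUBIC).astype(int)
    # dark wheel vs anything bright/orange
    m=((big[...,0]>165)&(big[...,0]-big[...,2]>45)).astype(np.uint8)
    cs=max(cv2.findContours(m,cv2.RETR_EXTERNAL,cv2.CHAIN_APPROX_NONE)[0],key=len)
    hull=cv2.convexHull(cs); pts=hull[:,0]/f+[x0,y0]-.5+.5/f
    q=np.array([ray("wrist",*p,z,P)[:2] for p in pts]);
    out={}
    for a in (40,85,134,0,90):
        d=np.array([np.cos(np.radians(a)),np.sin(np.radians(a))]);s=q@d;out[a]=((s.max()+s.min())/2,s.max()-s.min())
    d1=np.array([np.cos(np.radians(134)),np.sin(np.radians(134))]);d2=np.array([d1[1],-d1[0]]);s2=q@d2
    c=d1*out[134][0]+d2*(s2.max()+s2.min())/2
    print(tag,"z",z,"c",c,"width134",out[134][1],"width44",np.ptp(s2)); return big
E
python3 - <<'E'
from ringfit import *
P=json.load(open("pics/w1.json"));fit(np.load("pics/w1.npy"),P,.0602,(.506,.004),"clipped w1")
P=json.load(open("pics/w7.json"));[fit(np.load("pics/w7.npy"),P,z,(.506,.004),"w7") for z in (.064,.067)]
P=camera_params("wrist");s=read_state();w=grab_frame("wrist");np.save("pics/w8.npy",w)
json.dump({k:np.array(v).tolist() for k,v in P.items()},open("pics/w8.json","w"))
print(s["ee_pos"],s["time_s"],s["orientation"][0])
for z in (.064,.067): big=fit(w,P,z,(.506,.004),"w8")
cv2.imwrite("pics/w8.png",big[:,:,::-1].astype(np.uint8)[:590])
E
```

```text
clipped w1 z 0.0602 c [0.5048 0.0039] width134 0.050923118620104235 width44 0.05194376417105717
w7 z 0.064 c [0.5043 0.004 ] width134 0.05210594622115672 width44 0.04937317950567094
w7 z 0.067 c [0.5046 0.0049] width134 0.051624135320414044 width44 0.048916637828274045
[0.5063 0.0033 0.1593] 23.075 [ 0.6939 -0.72    0.0016]
w8 z 0.064 c [0.5047 0.0042] width134 0.051744203369594566 width44 0.048924928500124976
w8 z 0.067 c [0.5053 0.0047] width134 0.0511776321385124 width44 0.04838922681441288
```

Emit:
apply_moves:
  targets:
    - {"dx": -0.03, "dy": 0.05, "dz": -2.5, "roll": 0}
    - {"dx": -0.03, "dy": 0.05, "dz": -5, "roll": 0}
    - {"dx": -0.03, "dy": 0.05, "dz": -7.5, "roll": 0}
    - {"dx": -0.03, "dy": 0.05, "dz": -9, "roll": 0}
    - {"dx": -0.03, "dy": 0.05, "dz": -9.8, "roll": 0}
    - {"dx": -0.03, "dy": 0.05, "dz": -10.1, "roll": 0}
    - {"dx": -0.03, "dy": 0.05, "dz": -10.1, "roll": 0}

```text
time_s: 24.0
ee_pos: [0.5058, 0.0043, 0.058]
orientation: [[0.695, -0.719, 0.001], [-0.719, -0.695, 0.0], [0.0, -0.001, -1.0]]
ft_force: [-0.3, 1.0, -0.4]
finger_gap: 0.85
```

Emit:
apply_moves:
  jaw: 58
  targets:
    - {"dx": 0, "dy": 0, "dz": 0, "roll": 0}
    - {"dx": 0, "dy": 0, "dz": 0, "roll": 0}
    - {"dx": 0, "dy": 0, "dz": 0, "roll": 0}
    - {"dx": 0, "dy": 0, "dz": 0, "roll": 0}

```text
time_s: 24.5
ee_pos: [0.5054, 0.0043, 0.0577]
orientation: [[0.695, -0.719, 0.0], [-0.719, -0.695, 0.0], [0.0, -0.0, -1.0]]
ft_force: [-0.4, -0.4, -0.6]
finger_gap: 0.581
```

Emit:
apply_moves:
  jaw: 55.5
  targets:
    - {"dx": 0, "dy": 0, "dz": 0, "roll": 0}
    - {"dx": 0, "dy": 0, "dz": 0, "roll": 0}

```text
time_s: 24.75
ee_pos: [0.5054, 0.0043, 0.0576]
orientation: [[0.695, -0.719, 0.0], [-0.719, -0.695, 0.0], [0.0, -0.0, -1.0]]
ft_force: [0.6, -0.1, -0.3]
finger_gap: 0.556
```

Emit:
apply_moves:
  jaw: 54
  targets:
    - {"dx": 0, "dy": 0, "dz": -0.1, "roll": 0}
    - {"dx": 0, "dy": 0, "dz": -0.1, "roll": 0}

```text
time_s: 25.0
ee_pos: [0.5054, 0.0043, 0.0565]
orientation: [[0.695, -0.719, -0.0], [-0.719, -0.695, 0.0], [-0.0, 0.0, -1.0]]
ft_force: [-0.1, -0.3, -0.4]
finger_gap: 0.536
```

Emit:
apply_moves:
  jaw: 53
  targets:
    - {"dx": 0, "dy": 0, "dz": 0, "roll": 0}
    - {"dx": 0, "dy": 0, "dz": 0, "roll": 0}

```text
time_s: 25.25
ee_pos: [0.5055, 0.0042, 0.0566]
orientation: [[0.695, -0.719, 0.0], [-0.719, -0.695, -0.0], [0.0, -0.0, -1.0]]
ft_force: [0.8, -0.9, -0.2]
finger_gap: 0.531
```

Emit:
apply_moves:
  jaw: 51
  targets:
    - {"dx": 0, "dy": 0, "dz": 0, "roll": 0}
    - {"dx": 0, "dy": 0, "dz": 0, "roll": 0}
    - {"dx": 0, "dy": 0, "dz": 0, "roll": 0}

```text
time_s: 25.62
ee_pos: [0.5057, 0.004, 0.0566]
orientation: [[0.694, -0.72, 0.001], [-0.72, -0.694, -0.0], [0.001, -0.0, -1.0]]
ft_force: [1.6, -1.4, -1.5]
finger_gap: 0.519
```

Emit:
apply_moves:
  jaw: 48
  targets:
    - {"dx": 0, "dy": 0, "dz": 0, "roll": 0}
    - {"dx": 0, "dy": 0, "dz": 0, "roll": 0}
    - {"dx": 0, "dy": 0, "dz": 0, "roll": 0}

```text
time_s: 26.0
ee_pos: [0.5057, 0.0041, 0.0566]
orientation: [[0.694, -0.72, 0.001], [-0.72, -0.694, -0.0], [0.001, -0.0, -1.0]]
ft_force: [1.5, -2.8, -1.7]
finger_gap: 0.515
```

```bash
python3 - <<'E'
from h import *
s=read_state();w=grab_frame("wrist");print(s["ee_pos"],s["ft_force"],s["finger_gap"]);np.save("pics/w9.npy",w)
u,v=proj("wrist",[.5055,.0042,.065]).astype(int);print(u,v)
save("pics/w9.png",w,(u-65,max(v-50,0),u+65,v+50),6)
E
```

```text
[0.50568732 0.00408796 0.05662317] [ 1.50429348 -2.77302601 -1.70340981] 0.5147483661252508
256 233
```

View pics/w9.png

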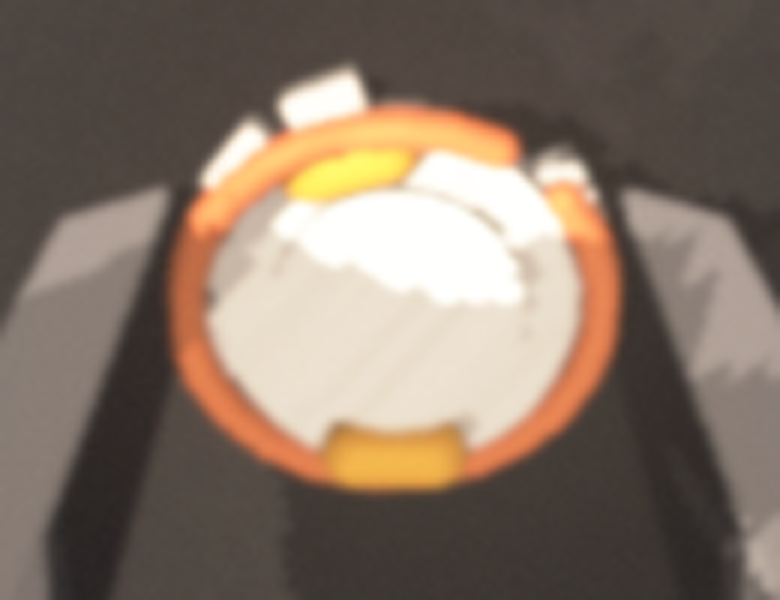

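The ring is held on both sides (170 and 620), with the tongue lying over the front ear. I'll lift slowly.

Emit:
apply_moves:
  targets:
    - {"dx": 0, "dy": 0, "dz": 0.1, "roll": 0}
    - {"dx": 0, "dy": 0, "dz": 0.2, "roll": 0}
    - {"dx": 0, "dy": 0, "dz": 0.3, "roll": 0}
    - {"dx": 0, "dy": 0, "dz": 0.3, "roll": 0}

```text
time_s: 26.55
ee_pos: [0.5036, 0.0041, 0.0593]
orientation: [[0.694, -0.72, -0.003], [-0.72, -0.694, -0.0], [-0.002, 0.002, -1.0]]
ft_force: [-1.9, -3.4, -1.8]
finger_gap: 0.517
```

Emit:
apply_moves:
  targets:
    - {"dx": 0, "dy": 0, "dz": 0.1, "roll": 0}
    - {"dx": 0, "dy": 0, "dz": 0.2, "roll": 0}
    - {"dx": 0, "dy": 0, "dz": 0.3, "roll": 0}
    - {"dx": 0, "dy": 0, "dz": 0.3, "roll": 0}

```text
time_s: 27.05
ee_pos: [0.5048, 0.0042, 0.0627]
orientation: [[0.695, -0.719, -0.001], [-0.719, -0.695, 0.0], [-0.001, 0.001, -1.0]]
ft_force: [-4.1, -4.2, 2.6]
finger_gap: 0.517
```

Emit:
apply_moves:
  targets:
    - {"dx": 0, "dy": 0, "dz": 0.15, "roll": 0}
    - {"dx": 0, "dy": 0, "dz": 0.3, "roll": 0}
    - {"dx": 0, "dy": 0, "dz": 0.4, "roll": 0}
    - {"dx": 0, "dy": 0, "dz": 0.4, "roll": 0}

```text
time_s: 27.55
ee_pos: [0.5062, 0.0051, 0.0668]
orientation: [[0.695, -0.719, 0.001], [-0.719, -0.695, 0.001], [0.001, -0.002, -1.0]]
ft_force: [-0.5, -0.0, 1.1]
finger_gap: 0.52
```

Emit:
apply_moves:
  targets:
    - {"dx": 0, "dy": 0, "dz": 0.3, "roll": 0}
    - {"dx": 0, "dy": 0, "dz": 0.6, "roll": 0}
    - {"dx": 0, "dy": 0, "dz": 1.2, "roll": 0}
    - {"dx": 0, "dy": 0, "dz": 2.5, "roll": 0}
    - {"dx": 0, "dy": 0, "dz": 4.5, "roll": 0}
    - {"dx": 0, "dy": 0, "dz": 6, "roll": 0}
    - {"dx": 0, "dy": 0, "dz": 6, "roll": 0}

```text
time_s: 28.42
ee_pos: [0.5064, 0.0044, 0.128]
orientation: [[0.695, -0.719, 0.003], [-0.719, -0.695, 0.0], [0.002, -0.002, -1.0]]
ft_force: [0.3, 0.0, -1.1]
finger_gap: 0.515
```

```bash
python3 - <<'E'
from h import *
s=read_state();w=grab_frame("wrist");b=grab_frame("side");a=grab_frame("scene");print(s["ee_pos"],s["ft_force"],s["finger_gap"])
np.save("pics/w10.npy",w);np.save("pics/b10.npy",b);np.save("pics/a10.npy",a)
def org(im): 
    im=im.astype(int);R,G,B=im[...,0],im[...,1],im[...,2]; return (R>110)&(R-B>70)&(G>.35*R)&(G<.75*R)&(B>.15*R)
old=np.load("pics/w9.npy")
for n,i in (("w9",old),("w10",w)):
    m=org(i).astype(np.uint8);k,l,st,ce=cv2.connectedComponentsWithStats(m)
    print(n,[(st[j].tolist(),ce[j].round(1).tolist()) for j in range(1,k) if st[j,4]>60])
e=s["ee_pos"];u,v=proj("wrist",[e[0],e[1],e[2]+.01]).astype(int);print(u,v)
# coarse ascii of wrist view around the grasp
im=w.astype(int)
for y in range(v-30,v+54,3): print("%3d "%y+"".join("O" if org(w[y:y+1,x:x+1]).any() else ("Y" if (im[y,x,0]>180 and im[y,x,2]<110) else ("#" if im[y,x].mean()>190 else ("+" if im[y,x].mean()>110 else "."))) for x in range(u-50,u+52,2)))
E
```

```text
[0.5064237  0.00440754 0.1279696 ] [ 0.33500356  0.01322907 -1.10698404] 0.5150440544630339
w9 [([0, 0, 223, 286, 33690], [78.7, 109.0]), ([234, 0, 278, 250, 36721], [417.6, 86.5]), ([244, 200, 34, 10, 102], [264.3, 203.3]), ([219, 207, 76, 58, 950], [254.6, 242.2]), ([155, 274, 18, 56, 451], [161.7, 303.4]), ([340, 274, 19, 57, 345], [349.0, 299.2]), ([47, 317, 27, 44, 778], [59.9, 338.4]), ([138, 318, 328, 43, 4577], [313.9, 349.7])]
w10 [([0, 0, 512, 286, 80810], [269.8, 110.4]), ([219, 209, 76, 55, 917], [256.2, 241.0]), ([374, 225, 37, 30, 227], [393.0, 242.5]), ([339, 273, 20, 58, 334], [348.3, 299.3]), ([155, 274, 18, 56, 470], [161.9, 303.0]), ([209, 277, 13, 9, 76], [214.1, 282.1]), ([47, 316, 27, 45, 798], [59.8, 338.1]), ([137, 316, 331, 45, 8628], [294.7, 342.4])]
258 233
203 ...........++#########################.............
206 ...........######################O###+.............
209 ...........O######################O++..............
212 .........OO###O####################+..OO...........
215 ..++++..OO##OO+####################+.O#OO...+++....
218 ++++++.OO#OO..+######
[... 562 characters left out ...]
..............OOOO##+......+
251 .....+###OOOOO.....................OOOO+####......+
254 .....######OOOOO................OOOOOO######+......
257 ....+########OOOOOOO++++++++OOOOOOOO########+......
260 ....+###########OOOOOOOOOOOOOOOOO###########+......
263 ...+#################OOOOOOO################++.....
266 ...#########################################++.....
269 ..+#########################################+++....
272 ..+###########################################+....
275 ..#############################################+...
278 ..OO############################################...
281 .OOOOO##########################################+..
284 .OOOOOO+########################################+..
```

The ring rides with the fingers (wrist pixels 219–295, 209–264 are unchanged after the lift). Now to locate the dish precisely.

```bash
python3 - <<'E'
from h import *
np.set_printoptions(precision=4,suppress=True)
print("lamp",ray("scene",330/1.5,90/1.5,.01),ray("side",123/1.5,222/1.5,.01),"box",ray("scene",372/1.5,118/1.5,0),ray("side",205/1.5,230/1.5,0),ray("side",338/1.5,212/1.5,0))
for n,f in (("scene","pics/a10.npy"),("side","pics/b10.npy")):
    i=np.load(f).astype(int);m=((i[...,2]>90)&(i[...,2]-i[...,0]>60)).astype(np.uint8)
    c=max((c for c in cv2.findContours(m,0,cv2.CHAIN_APPROX_NONE)[0] if 130<c[:,0,0].mean()<300 and c[:,0,1].mean()>115),key=len)
    h=cv2.convexHull(c)[:,0];print(n,cv2.boundingRect(c))
    q=np.array([ray(n,*p,.016)[:2] for p in h],np.float32);print(cv2.minAreaRect(q*1000))
E
```

```text
lamp [0.0919 0.6484 0.01  ] [0.083  0.6428 0.01  ] box [0.2598 0.5919 0.    ] [0.2847 0.5477 0.    ] [0.6321 0.5419 0.    ]
scene (229, 114, 42, 36)
((418.88507080078125, 281.69549560546875), (134.5936737060547, 140.86703491210938), 68.55609130859375)
side (155, 169, 48, 25)
((414.27294921875, 270.17742919921875), (148.68533325195312, 132.77801513671875), 68.68678283691406)
```

Emit:
apply_moves:
  targets:
    - {"dx": 0, "dy": 0, "dz": 2, "roll": 0}
    - {"dx": -1, "dy": 4, "dz": 3, "roll": 0}
    - {"dx": -3, "dy": 9, "dz": 3, "roll": 0}
    - {"dx": -5, "dy": 14, "dz": 3, "roll": 0}
    - {"dx": -6.5, "dy": 18, "dz": 3, "roll": 0}
    - {"dx": -6.5, "dy": 18, "dz": 3, "roll": 0}
    - {"dx": -6.5, "dy": 18, "dz": 3, "roll": 0}

```text
time_s: 29.45
ee_pos: [0.4403, 0.1836, 0.1561]
orientation: [[0.694, -0.719, -0.001], [-0.719, -0.694, -0.001], [0.0, 0.001, -1.0]]
ft_force: [-0.2, -0.9, -0.6]
finger_gap: 0.516
```

```bash
python3 - <<'E'
from h import *
np.set_printoptions(precision=4,suppress=True)
s=read_state();P=camera_params("wrist");w=grab_frame("wrist");np.save("pics/w11.npy",w);print(s["ee_pos"],s["ft_force"],s["finger_gap"],s["time_s"])
i=w.astype(int);m=((i[...,2]>70)&(i[...,2]-i[...,0]>50)).astype(np.uint8)
c=max(cv2.findContours(m,0,cv2.CHAIN_APPROX_NONE)[0],key=len);print(cv2.boundingRect(c))
q=np.array([ray("wrist",*p,.016,P)[:2] for p in cv2.convexHull(c)[:,0]],np.float32);print(cv2.minAreaRect(q*1000))
E
```

```text
[0.4403 0.1836 0.1561] [-0.1967 -0.9466 -0.6171] 0.5156762823358063 29.45
(97, 54, 155, 154)
((414.9939270019531, 285.7646179199219), (130.39886474609375, 130.48370361328125), 68.61702728271484)
```

Emit:
apply_moves:
  targets:
    - {"dx": -1.2, "dy": 5, "dz": 0, "roll": 0}
    - {"dx": -2.3, "dy": 9.7, "dz": 0, "roll": 0}
    - {"dx": -2.3, "dy": 9.7, "dz": -4, "roll": 0}
    - {"dx": -2.3, "dy": 9.7, "dz": -8, "roll": 0}
    - {"dx": -2.3, "dy": 9.7, "dz": -11, "roll": 0}
    - {"dx": -2.3, "dy": 9.7, "dz": -13, "roll": 0}
    - {"dx": -2.3, "dy": 9.7, "dz": -13.5, "roll": 0}
    - {"dx": -2.3, "dy": 9.7, "dz": -13.5, "roll": 0}

```text
time_s: 30.5
ee_pos: [0.4181, 0.2805, 0.0217]
orientation: [[0.693, -0.721, 0.0], [-0.721, -0.693, -0.0], [0.0, 0.0, -1.0]]
ft_force: [0.2, 0.1, -0.7]
finger_gap: 0.519
```

```bash
python3 - <<'E'
from h import *
s=read_state();P=camera_params("wrist");w=grab_frame("wrist");np.save("pics/w12.npy",w);print(s["ee_pos"],s["ft_force"],s["finger_gap"],s["time_s"])
i=w.astype(int);m=((i[...,2]>60)&(i[...,2]-i[...,0]>40)).astype(np.uint8)
c=max(cv2.findContours(m,0,cv2.CHAIN_APPROX_NONE)[0],key=len);print(cv2.boundingRect(c))
q=np.array([ray("wrist",*p,.016,P)[:2] for p in cv2.convexHull(c)[:,0]],np.float32);print(cv2.minAreaRect(q*1000))
def cl(p):
    r,g,b=p
    if b-r>40: return "b"
    if r>100 and r-b>45 and g<.8*r and g>.4*r: return "O"
    return "#" if sum(p)>500 else ("+" if sum(p)>250 else ".")
for y in range(150,320,5): print("%3d "%y+"".join(cl(i[y,x]) for x in range(140,372,3)))
E
```

```text
[0.41810237 0.28048092 0.021678  ] [ 0.24247739  0.06279642 -0.71397607] 0.5193327679130393 30.5
(122, 96, 238, 171)
((415.8716735839844, 290.0804748535156), (122.86906433105469, 129.37680053710938), 68.57159423828125)
150 OOOOOOOOOOOOO+bbbbbbbbbbbbbbbbbbbbbbbbbbbbbbbbbbbbbbbbbbbbbb++OOOOOOOOOOOOOOOO
155 OOOOOOOOO+bbbbbbbbbbbbbbbbbbbbbbbbbbbbbbbbbbbbbbbbbbbbbbbbbbb+OOOOOOOOOOOOOOOO
160 OOOOOO+bbbbbbbbbbbbbbbbbbbbbbbbbbbbbbbbbbbbbbbbbbbbbbbbbbbbbb++OOOOOOOOOOOOOOO
165 OOObbbbbbbbbbbbbbbbbbbbbbbbbbbbbbbbbbbbbbbbbbbbbbbbbbbbbbbbbbb++OOOOOOOOOOOOOO
170 bbbbbbbbbbbbbbbbbbbbbbbbbbbbbbbbbbbbbbbbbbbbbbbbbbbbbbbbbbbbbbb+OOOOOOOOOOOOOO
175 bbbbbbbbbbbbbbbbbbbbbbbbbbbbbbbbbbbbbbbbbbbbbbbbbbbbbbbbbbbbbbb++OOOOOOOOOOOOO
180 bbbbbbbbbbbbbbbbbbbbbbbbbbbbbbbbbbbbbbbbbbbbbbbbbbbbbbbbbbbbbbbb+OOOOOOOOOOOOO
185 bbbbbbbbbbbbbbbbbbbbbbbbbbbbbbbbbbbbbbbbbbbbbbbbbbbbbbbbbbbbbbbbb+OOOOOOOOOOOO
190 bbbbbbbbbbbbbbbbbbbbbbbbbbbbbbbbbbbbbbbbbbbbbbbbbbbbbbbbbbbbbbbbb++OOOOOOOOOOO
195 bbbbbbbbbbbbbbbbbbbbbbbbbbbbbbbbbbbbbbbbbbbbbbbbbbbbbbbbbbbbbbbbbb+OOOOOOOOOOO
200 bbbbbbbbbbbbbbbbbbbbbbbbbbbbbbbbbbbbbbbbbbbbbbb
[... 1240 characters left out ...]
bbbbbbbbbbbbb...+#######+OOOO.......
280 .......OOOOO++++++++...bbbbbbbbbbbbbbbbbbbbbbbbbbbbbbbb...+#######+OOO#O......
285 .......OOOOO++++++++...bbbbbbbbbbbbbbbbbbbbbbbbbbbbbbbb...+++++++++OOO##......
290 ......OOO+++++++++++++++++++++++++++++++++++++++++++++++++++++++++++++##O.....
295 ++++..OO++++++++++++++++++++++++++#++##+++++#+++++++++#+++++++++++++++O##..+++
300 ++++.OOO+++++############################################################..+++
305 ++++.OOO+++##############################################################O.+++
310 ++++.OOO++++#############################################################O.+++
315 ++++.OOO++++++++++++++++++++++++++++++++++++++++++++++++++++++++++++++O##O++++
```

The ring is held between the fingers, inside the dish outline. I'll lower the rest and release with a small opening.

Emit:
apply_moves:
  targets:
    - {"dx": 0, "dy": 0, "dz": -0.5, "roll": 0}
    - {"dx": 0, "dy": 0, "dz": -1, "roll": 0}
    - {"dx": 0, "dy": 0, "dz": -1.3, "roll": 0}
    - {"dx": 0, "dy": 0, "dz": -1.5, "roll": 0}
    - {"dx": 0, "dy": 0, "dz": -1.5, "roll": 0}
    - {"dx": 0, "dy": 0, "dz": -1.5, "roll": 0}

```text
time_s: 31.3
ee_pos: [0.4175, 0.2814, 0.0066]
orientation: [[0.695, -0.719, 0.0], [-0.719, -0.695, 0.0], [0.0, -0.0, -1.0]]
ft_force: [-0.8, -0.0, 0.1]
finger_gap: 0.515
```

Emit:
apply_moves:
  jaw: 62
  targets:
    - {"dx": 0, "dy": 0, "dz": -0.05, "roll": 0}
    - {"dx": 0, "dy": 0, "dz": -0.05, "roll": 0}
    - {"dx": 0, "dy": 0, "dz": -0.05, "roll": 0}
    - {"dx": 0, "dy": 0, "dz": -0.05, "roll": 0}
    - {"dx": 0, "dy": 0, "dz": -0.05, "roll": 0}
    - {"dx": 0, "dy": 0, "dz": -0.05, "roll": 0}

```text
time_s: 32.05
ee_pos: [0.4174, 0.2813, 0.0061]
orientation: [[0.695, -0.719, 0.0], [-0.719, -0.695, 0.0], [0.0, -0.0, -1.0]]
ft_force: [0.3, -0.7, -0.2]
finger_gap: 0.624
```

Emit:
apply_moves:
  targets:
    - {"dx": 0, "dy": 0, "dz": 1, "roll": 0}
    - {"dx": 0, "dy": 0, "dz": 3, "roll": 0}
    - {"dx": 0, "dy": 0, "dz": 6, "roll": 0}
    - {"dx": 0, "dy": 0, "dz": 10, "roll": 0}
    - {"dx": 0, "dy": 0, "dz": 14, "roll": 0}
    - {"dx": 0, "dy": 0, "dz": 14, "roll": 0}
    - {"dx": 0, "dy": 0, "dz": 14, "roll": 0}

```text
time_s: 32.92
ee_pos: [0.4169, 0.2812, 0.146]
orientation: [[0.695, -0.719, -0.0], [-0.719, -0.695, 0.0], [-0.0, 0.0, -1.0]]
ft_force: [-0.4, -0.6, 0.2]
finger_gap: 0.619
```

```bash
python3 - <<'E'
from h import *
np.set_printoptions(precision=4,suppress=True)
s=read_state();P=camera_params("wrist");w=grab_frame("wrist");np.save("pics/w13.npy",w);print(s["ee_pos"],s["ft_force"],s["finger_gap"],s["time_s"])
i=w.astype(int);m=((i[...,2]>60)&(i[...,2]-i[...,0]>40)).astype(np.uint8)
c=max(cv2.findContours(m,0,cv2.CHAIN_APPROX_NONE)[0],key=len)
q=np.array([ray("wrist",*p,.016,P)[:2] for p in cv2.convexHull(c)[:,0]],np.float32);print("dish",cv2.minAreaRect(q*1000))
f=np.zeros_like(m);cv2.drawContours(f,[cv2.convexHull(c)],-1,1,-1);f=cv2.erode(f,np.ones((9,9)))
o=(f&((i[...,0]>110)&(i[...,0]-i[...,2]>30))).astype(np.uint8)
c=max(cv2.findContours(o,0,cv2.CHAIN_APPROX_NONE)[0],key=len);print(cv2.boundingRect(c))
h=cv2.convexHull(c)[:,0]
q=np.array([ray("wrist",*p,.0065,P)[:2] for p in h],np.float32)
print("ring",cv2.minAreaRect(q*1000),cv2.fitEllipse(q*1000))
x,y,W,H=cv2.boundingRect(c)
for r in range(y-4,y+H+6,2): print("%3d "%r+"".join("O" if o[r,k] else ("b" if m[r,k] else ("#" if i[r,k].sum()>450 else ".")) for k in range(x-12,x+W+12)))
# stand & pick check: handle top colour in scene and side vs start
for n in("scene","side"):
    a=grab_frame(n).astype(int);b=np.load(f"pics/{n}0.npy").astype(int)
    om=lambda z:(z[...,0]>180)&(z[...,1]>90)&(z[...,1]<.8*z[...,0])&(z[...,2]<40)
    p=proj(n,[.459,-.269,.105]).astype(int);sl=np.s_[p[1]-25:p[1]+25,p[0]-20:p[0]+20]
    print(n,[ (np.argwhere(om(z[sl])).mean(0),om(z[sl]).sum()) for z in (b,a)])
    if n=="scene": np.save("pics/a14.npy",a)
E
```

```text
[0.4169 0.2812 0.146 ] [-0.3646 -0.6178  0.1748] 0.6185107356338249 32.925
dish ((414.020263671875, 286.62091064453125), (130.539306640625, 130.9187469482422), 68.63133239746094)
(236, 161, 42, 41)
ring ((416.8519287109375, 281.4443359375), (48.16563034057617, 48.271080017089844), 44.039276123046875) ((417.03460693359375, 281.5332336425781), (49.11244201660156, 49.85069274902344), 61.6735954284668)
157 bbbbbbbbbbbbbbbbbbbbbbbbbbbbbbbbbbbbbbbbbbbbbbbbbbbbbbbbbbbbbbbbbb
159 bbbbbbbbbbbbbbbbbbbbbbbbbbbbbbbbbbbbbbbbbbbbbbbbbbbbbbbbbbbbbbbbbb
161 bbbbbbbbbbbbbbbbbbbbbbbb####OOOOOOOOOOO###bbbbbbbbbbbbbbbbbbbbbbbb
163 bbbbbbbbbbbbbbbbbbbb###OOOOOOOOOOOOOOOOOOOO#bbbbbbbbbbbbbbbbbbbbbb
165 bbbbbbbbbbbbbbbbbb#OOOOOOO##bbbbbbbbbb###OO#bbbbbbbbbbbbbbbbbbbbbb
167 bbbbbbbbbbbbbbbb#OOOOOO#bbbbbbbbbbbbbbbbbbbbbbbb#bbbbbbbbbbbbbbbbb
169 bbbbbbbbbbbbbbb#OOOO#bbbbbbbbbbbbbbbbbbbbbbbbb##OOObbbbbbbbbbbbbbb
171 bbbbbbbbbbbbbbOOOO#bbbbbbbbbbbbbbbbbbbbbbbbbbb##OOOObbbbbbbbbbbbbb
173 bbbbbbbbbbbbbOOOO#bbbbbbbbbbbbbbbbbbbbbbbbbbbbbb#OOOObbbbbbbbbbbbb
175 bbbbbbbbbbbb#OOO#bbbbbbbbbbbbbbbbbbbbbbbbbbbbbbbb#OOOOb
[... 622 characters left out ...]
bbbbbb##OOOO#bbbbbbbbbbbbbbb
195 bbbbbbbbbbbbbbbbbOOOOOO#.bbbbbbbbbbbbbbbb#OOOOOO#bbbbbbbbbbbbbbbbb
197 bbbbbbbbbbbbbbbbbbb#OOOOOOO#..bbbbbb..#OOOOOOO#bbbbbbbbbbbbbbbbbbb
199 bbbbbbbbbbbbbbbbbbbbbb#OOOOOOOOOOOOOOOOOOOO#bbbbbbbbbbbbbbbbbbbbbb
201 bbbbbbbbbbbbbbbbbbbbbbbbbb###OOOOOOOO###bbbbbbbbbbbbbbbbbbbbbbbbbb
203 bbbbbbbbbbbbbbbbbbbbbbbbbbbbbbbbbbbbbbbbbbbbbbbbbbbbbbbbbbbbbbbbbb
205 bbbbbbbbbbbbbbbbbbbbbbbbbbbbbbbbbbbbbbbbbbbbbbbbbbbbbbbbbbbbbbbbbb
207 bbbbbbbbbbbbbbbbbbbbbbbbbbbbbbbbbbbbbbbbbbbbbbbbbbbbbbbbbbbbbbbbbb
scene [(array([23.375, 17.875]), np.int64(8)), (array([21., 18.]), np.int64(7))]
side [(array([28.2842, 21.5027]), np.int64(183)), (array([28.3194, 21.8848]), np.int64(191))]
```

```bash
python3 -c "
from cell import bot;print(bot.finish_job())"
```

```text
the job is handed in; nothing more can be done
None
```

The ring is off and lying in the blue dish, the pick is back in its stand, and I handed the job in at about 33 s of the 72 s allowed.

**What I did**
- I took the orange pick from its stand and touched the wheel lightly, at about 6 N, to find how low the foot sits.
- I slipped the foot under the free end at the notch and raised it slowly. It snapped over its ear with about 12 N on the pick, then the force dropped to near zero.
- I withdrew the pick outwards and put it back in its stand, with about 5 N when it seated.
- I gripped the ring across 130 and 310 degrees, lifted it off with under about 7 N of pull on the wrist, and released it low over the dish floor.

**Last checks**
- **Ring:** the wrist camera shows it as a clean circle, 48.2 by 48.3 mm, about 6 mm from the dish's centre and clear of the walls. That fits lying flat.
- **Pick:** the side camera shows the handle within about 0.4 pixel of where it started. The scene camera had too few handle pixels to confirm it (7 or 8).
- **Gripper:** it is open and about 14 cm above the dish, touching nothing.

**What I could not fully settle**
- **Dish position:** the cameras disagreed by up to about 15 mm on where it is. I used the wrist view, because it matched the dish's known size.
- **Ring squeeze:** while held, the jaw reading was about 48.5 mm against the ring's 50.5 mm, so the grip may have squeezed it slightly. The grip force itself was not measured.
- **Bystanders:** I did not check them again at the end. No move went near them.

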